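# Clear the jig with the scraper block, then register the bar blank

## Task

Take the scraper block from its mat and wipe all the loose metal off-cuts from the jig plate over its open edge into the chip trough, using only the scraper on them, never the gripper or the bar. Stand the scraper upright on its mat again, and when the plate is clear lay the bar blank flat on it and push it up until its long side is flush against the long fence and its end flush against the short end stop. Leave the other things on the bench where they are.

Things in the scene. Friction and masses are not known exactly. Their poses are not given: they have to be found in the camera images.
- jig: Work jig, fixed on the bench: flat aluminium plate 170 mm (jig x) by 150 mm (jig y) centred on the origin, top face 34 mm above the bench. Origin on the bench under the plate's centre, z up. Steel fence along its whole +y edge, short steel end stop at its +x edge, open at -x and -y; an open chip trough runs along the -y edge, lower than the plate.
- jig_corner (a point): Corner at the plate's top face where the inner faces of the two stops meet, at jig x +71, y +61, z 34 mm; axes as the jig's. The fence (long stop) runs along x from here to the -x edge, the end stop along y from 14 to 60 mm short of this corner (from jig y +1 to +47); both are 14 mm thick and stand 12 mm above the plate.
- jig_trough (a point): Centre of the grey sheet-metal trough's floor, at jig y -115, z 3 mm; axes as the jig's. The trough measures 168 mm (x) by 80 mm (y) inside, from the plate's edge (jig y -75) to its far wall; floor 3 mm, rim 26 mm above the bench.
- mat: Thin black rubber mat, 100 x 100 x 3 mm, fixed flat on the bench: the scraper's place. Origin on the bench under its centre. Behind it stands a bridge with a spectrometer, 0.33 m high, and between it and the jig a red supply about 0.2 m high: lift well up and draw back towards yourself before swinging across.
- scraper_c (a point): Scraper block, loose, stands on its mat: steel foot 34 (its x) by 80 (y) by 20 mm high, wooden handle upright on top, 24 (x) by 46 mm (y), from 20 to 72 mm above the underside; grip it across the 24 mm. Same front and back; its 80 mm sides push, moved along its x. About 0.22 kg. This point: on the handle's centreline, 48 mm above the underside; z up when it stands.
- blank_c (a point): Bar blank, loose, an aluminium bar 100 mm (its x) by 40 mm (its y) by 16 mm high, about 0.17 kg, two shallow dark centre marks on its top, same either way round; it lies flat on the bench at the start. This point is its centre (8 mm above its underside).
- chip_0_c (a point): Metal off-cut (chip), loose, oblong, 20 x 14 x 9 mm, about 14 g, lying on the jig plate if present; 3 to 6 of the six are there in a run, the others absent. This point is about its centre, 5 mm above its underside.
- chip_1_c (a point): Metal off-cut (chip), loose, square, 16 x 16 x 10 mm, about 14 g, lying on the jig plate if present; 3 to 6 of the six are there in a run, the others absent. This point is about its centre, 5 mm above its underside.
- chip_2_c (a point): Metal off-cut (chip), loose, narrow, 22 x 12 x 10 mm, about 14 g, lying on the jig plate if present; 3 to 6 of the six are there in a run, the others absent. This point is about its centre, 5 mm above its underside.
- chip_3_c (a point): Metal off-cut (chip), loose, L-shaped, 20 x 18 x 9 mm, about 14 g, lying on the jig plate if present; 3 to 6 of the six are there in a run, the others absent. This point is about its centre, 5 mm above its underside.
- chip_4_c (a point): Metal off-cut (chip), loose, blocky, 18 x 15 x 10 mm, about 14 g, lying on the jig plate if present; 3 to 6 of the six are there in a run, the others absent. This point is about its centre, 5 mm above its underside.
- chip_5_c (a point): Metal off-cut (chip), loose, a round slug, 18 mm across, 10 mm high, about 14 g, lying on the jig plate if present; 3 to 6 of the six are there in a run, the others absent. This point is about its centre, 5 mm above its underside.
- beaker: Small beaker, loose bystander, 54 mm across, 79 mm high; leave it where it is. Origin at the centre of its underside.
- vial_0: White-capped glass vial, loose bystander, 27 mm across, 57 mm high; leave it where it is. Origin at the centre of its underside.
- post_0: Black post holder with a steel post, loose bystander, 31 x 36 mm, 82 mm high; leave it where it is. Origin at the centre of its underside.
- lens_tube_0: Short black lens tube, loose bystander, 30 mm across, 25 mm high; leave it where it is. Origin at the centre of its underside.

How it is judged:
By the outcome, as a careful person would: the job done as asked, in the order asked, and still so for the second after the job is handed in, with the robot touching nothing.
Of chip_0, chip_1, chip_2, chip_3, chip_4, chip_5 only 3 to 6 are there at a start; the rules pass over those that are not, and their reading is None.
At some moment in a run one of blank, scraper may be knocked a few centimetres aside while the robot is not near it.
It also fails if it takes over 208 s, if anything falls off the work surface, if the arm or the gripper's body presses on something with over 40 N, if the wrist force passes 120 N, or if a joint passes its speed limit or range.

## Robot

A 7-joint arm with a two-finger parallel gripper is mounted at the origin on a cart in front of the work surface, level with it; the furniture and walls round the work are solid. World frame = base frame: x ahead of the robot, y to its left, z up, the work surface at z = 0. Lengths are in m, angles in rad, forces in N, time in s.
With the tool pointing down it reaches from about 0.4 to 0.875 m from the base axis. Payload 19.3 kg.
Tool frame: the origin (TCP) lies at the very end of the fingers, on their centre line; the grasp point (between the pads) lies 19 mm behind it; z points along the fingers, y is the line along which they close (so a half turn about z gives the same grasp; the last joint's range is limited). The gripper opens to 85 mm and grips with 20 to 120 N. Pads are 22 mm wide; open, the fingers measure 114 mm over their backs; the gripper's body (76 mm by 85 mm) begins 54 mm behind the grasp point. The pads swing forward as they close: fully open they stand 13 mm farther back than shut.
Start: joints at [1.269, 0.521, -0.036, 1.599, 0.021, 1.021, -0.113], TCP at [0.144, -0.608, 0.231] pointing down, gripper open.
Joint ranges: [-2.91, 2.91], [-0.3, 2.13], [-1.5, 1.42], [0.17, 2.43], [-1.26, 4.41], [0.16, 1.93], [-2.52, 2.52]. Speed limits (rad/s): [1.89, 1.89, 2.39, 2.39, 3.01, 3.01, 3.01].

## Interface

Orientations are given as [roll, pitch, yaw] about the fixed x, y, z axes, in that order (R = Rz(yaw) Ry(pitch) Rx(roll)).
In Python, from workcell import monitor, optics, job_done gives the robot as it stands.
- The arm moves only by the shell command python3 -m handwheel 'ROWS' [FORCE]. ROWS is JSON, a list of rows, each an object of numbers: "dx", "dy", "dz": the shift along the tool's x, y, z in cm; "wx", "wy", "wz": the turn, a rotation vector about the tool's x, y, z in rad; "claw": the opening in per cent of the stroke, from 0 (shut) to 100 (fully open). A call has 1 to 8 rows; each row shifts and turns the commanded pose from where the row before left it, along the tool's axes as they then stand; what a row does not reach is not made up. A row lasts 1/8 s, in which the tool goes at most 62.5 mm and 10.7 degrees, less where a joint would pass 70% of its speed; a pose out of reach is approached as far as the arm can. A call with a gripper value outside its range is refused whole. The fingers move at their own pace and stop on an object; FORCE is the grip in N (left out, the last holds). Time passes only in rows, so rows that do not move let the fingers close. It gives the time, the measured TCP pose, the force, the opening and the grip force at its end, in the units of the state.
- monitor.observe(): the state, without advancing time (a new reading comes with each control period).
- optics.grab_frame(name): name is "scene" or "top"; returns a dict with "frame" (400x640x3 uint8, blue, green, red), "fovy" (degrees; the focal length in pixels is half the picture's height over the tangent of half this angle, whatever the lens; pixels are square), "cx", "cy" (the principal point, pixels), "R" (3x3) and "t" (3): a world point X has camera coordinates R X + t. Camera axes: x right, y down, z forward; pixel columns grow to the right and rows downward; lengths in m; the calibration is good to about 2 mm. A picture is of the moment at which its call begins. There is no depth.
- job_done(): hands the job in; it is judged then, once.
Trained networks look in the newest picture that a camera, given by its name, has taken for a name from the list of things; names that differ only in an ending like _2 or _b are one class to them, and where a whole thing is asked for, a point or a joint stands for the part that bears it (a point fixed in the world has none). Each returns a list of dicts, best first, with "p" (0 to 1); they miss things now and then, are a little off and sometimes report something else, mostly with a low value. They report only what shows in the picture. A call takes as long as a camera call.
- optics.masks_of(name, camera): "region" (400x640 bool, what is visible of it) and "rect" ([left, top, width, height] in pixels, round what is visible of it).
The state is a dict: "clock": time; "qpos": joint angles; "qd": joint speeds; "joint_efforts": joint torques, N m; "position": TCP position; "tool_rot": TCP orientation; "force": force on the tool from outside, world axes, zero at the start; "moment": the same for the moment, N m; "grip_width": finger opening in m; "finger_force": force on a finger pad.
Only numpy, scipy, OpenCV 4.12 (cv2) and the standard library are available. Lean on these libraries where they do the work, as an engineer would, in place of code of your own. Each camera call takes 0.05 s, during which the arm holds its last target. There are 200 camera calls.

## Working session

There is one attempt and no reset: what is moved stays moved. The work goes in short steps, Python scripts to look and compute and a shell command to move; the robot and the scene stay as the last step left them, time stands still between calls to the robot, and variables do not carry over. Pictures are saved under pics/ and viewed, at most 14 in all, crops included, and the job is handed in when it is done.

```bash
mkdir -p pics; ls; python3 - <<'E'
from workcell import monitor, optics
import cv2
s=monitor.observe();print(s)
for c in("scene","top"):
    f=optics.grab_frame(c);cv2.imwrite(f"pics/{c}0.png",f["frame"]);print(c,f["fovy"],f["cx"],f["cy"],f["R"],f["t"])
E
```

```text
pics
{'clock': 0.0, 'qpos': array([ 1.26879153,  0.5220169 , -0.03629788,  1.60002191,  0.02122729,
        1.02109636, -0.11279435]), 'qd': array([-8.26993744e-04, -7.21319642e-04,  8.52708337e-04, -6.48911561e-04,
        1.17185640e-03,  7.80627964e-05, -7.82169785e-05]), 'joint_efforts': array([ 1.49383754e-04, -9.27131367e+01,  1.97991706e+00, -3.69933307e+01,
        1.78651797e-02,  8.23347014e-03,  5.99324903e-05]), 'position': array([ 0.14344344, -0.60796108,  0.23071929]), 'tool_rot': array([-3.14044178e+00,  1.20993651e-04,  2.31789478e-01]), 'force': array([ 0.35380654,  0.48412284, -0.52955343]), 'moment': array([ 0.01106167, -0.02281585,  0.03673154]), 'finger_force': 0.0, 'grip_width': 0.08552463494169839}
scene 56.800225097445725 318.89635865983286 196.99275165282654 [[-0.64690293 -0.76235476 -0.01821595]
 [-0.50514397  0.44629471 -0.73868166]
 [ 0.57126716 -0.46865365 -0.67380827]] [0.33903558 0.3544299  1.16504465]
top 48.3113019909444 319.95220613068705 198.53196236227603 [[ 0.05804572 -0.9983062   0.00392871]
 [-0.97756331 -0.05763696 -0.20260295]
 [ 0.20248622  0.00791967 -0.97925309]] [-0.02894675  0.55891031  1.38838939]
```

View pics/scene0.png

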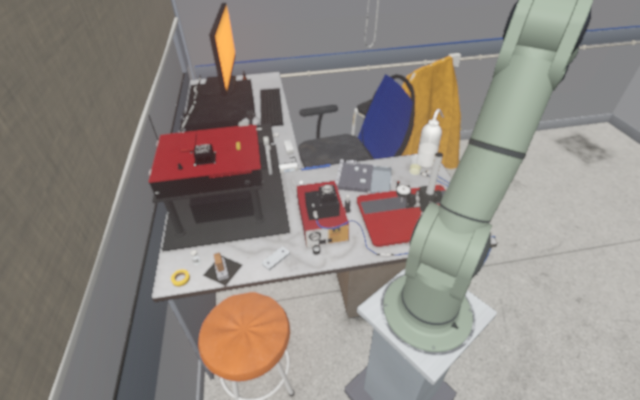

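View pics/top0.png

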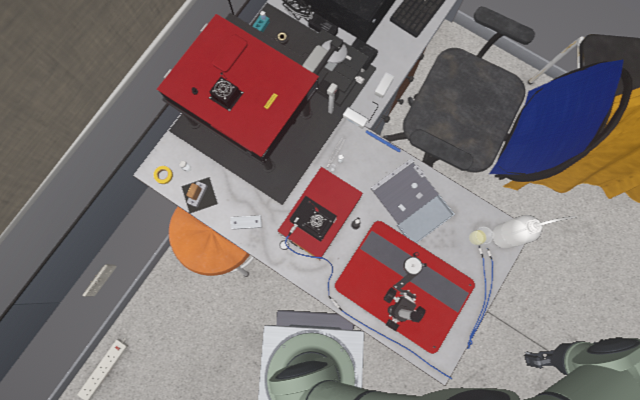

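The top view shows the mat with the scraper near (199,194), the blank near (245,222), the jig near (412,198), and the beaker or powder items near (478,236). Next I'll measure them and zoom in.

```bash
cat > h.py <<'E'
from workcell import monitor, optics
import cv2, numpy as np
class Cam:
    def __init__(s,name):
        s.name=name; f=optics.grab_frame(name); s.im=f["frame"];s.R=np.array(f["R"]);s.t=np.array(f["t"])
        s.f=200/np.tan(np.radians(f["fovy"]/2)); s.c=np.array([f["cx"],f["cy"]])
        s.K=np.array([[s.f,0,s.c[0]],[0,s.f,s.c[1]],[0,0,1]])
    def px(s,X):
        X=np.atleast_2d(X)@s.R.T+s.t; return X[:,:2]/X[:,2:]*s.f+s.c
    def at(s,uv,z):
        uv=np.atleast_2d(uv).astype(float); d=np.c_[(uv-s.c)/s.f,np.ones(len(uv))]@s.R; o=-s.R.T@s.t
        return (o+d*((z-o[2])/d[:,2])[:,None])[:,:2]
    def find(s,n):
        return [(m["p"],m["region"]) for m in optics.masks_of(n,s.name)]
def crop(im,x,y,w,h,k,fn):
    cv2.imwrite(fn,cv2.resize(im[y:y+h,x:x+w],None,fx=k,fy=k,interpolation=cv2.INTER_CUBIC))
E
python3 - <<'E'
from h import *
T=Cam("top")
crop(T.im,345,140,150,120,5,"pics/jig.png")
crop(T.im,140,140,200,120,4,"pics/left.png")
for n,z in [("jig",.034),("mat",.003),("scraper_c",.05),("blank_c",.016),("chip_0_c",.043),("chip_1_c",.043),("chip_2_c",.043),("chip_3_c",.043),("chip_4_c",.043),("chip_5_c",.043),("beaker",.04),("vial_0",.03),("post_0",.04),("lens_tube_0",.02)]:
    for p,r in T.find(n)[:2]:
        v,u=np.nonzero(r); c=np.array([u.mean(),v.mean()])
        rc=cv2.minAreaRect(T.at(np.c_[u,v],z).astype(np.float32))
        print(n,round(p,2),len(u),c.round(1),T.at(c,z).round(4)[0],np.round(rc[0],4),np.round(rc[1],3),round(rc[2],1))
E
```

```text
jig 0.92 3550 [411.6 201.3] [ 0.5731 -0.2981] [ 0.5735 -0.2975] [0.241 0.177] 38.8
jig 0.35 31 [282.5 245.4] [0.4034 0.1156] [0.403  0.1155] [0.023 0.014] 48.8
mat 0.97 463 [201.3 196.6] [0.554  0.4031] [0.5593 0.4119] [0.098 0.099] 23.7
scraper_c 0.79 333 [195.4 192.9] [0.556  0.4107] [0.5561 0.4134] [0.051 0.079] 69.8
blank_c 0.8 409 [244.3 222. ] [0.4745 0.2486] [0.4743 0.2478] [0.044 0.102] 5.8
chip_2_c 0.51 3678 [411.6 201.4] [ 0.5708 -0.2962] [ 0.5724 -0.2947] [0.241 0.179] 37.5
chip_3_c 0.5 3659 [411.4 200.9] [ 0.5722 -0.2955] [ 0.5739 -0.2949] [0.237 0.181] 37.6
chip_3_c 0.34 374 [244.5 222.1] [0.4705 0.2431] [0.471  0.2419] [0.041 0.097] 7.0
beaker 0.63 336 [480.3 236. ] [ 0.4702 -0.5202] [ 0.4699 -0.5204] [0.051 0.079] 26.8
vial_0 0.45 94 [184.2 165.6] [0.6509 0.4647] [0.6506 0.4645] [0.045 0.026] 49.0
```

View pics/jig.png

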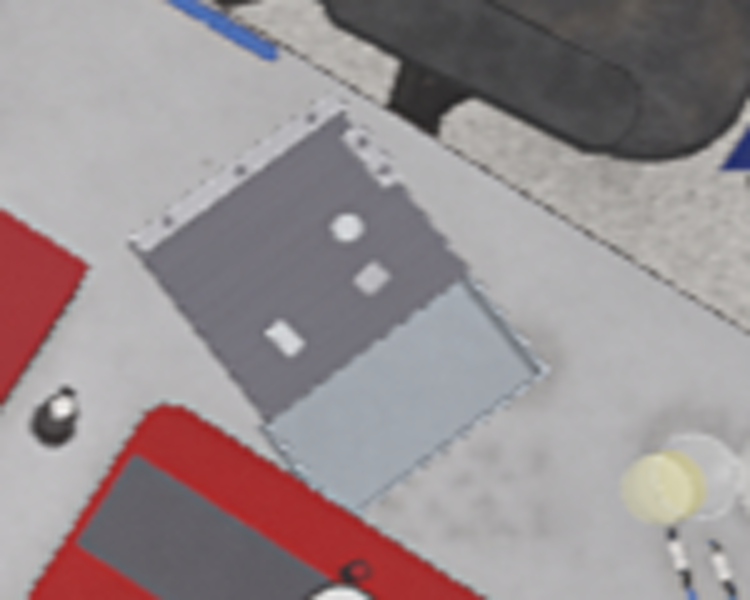

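View pics/left.png

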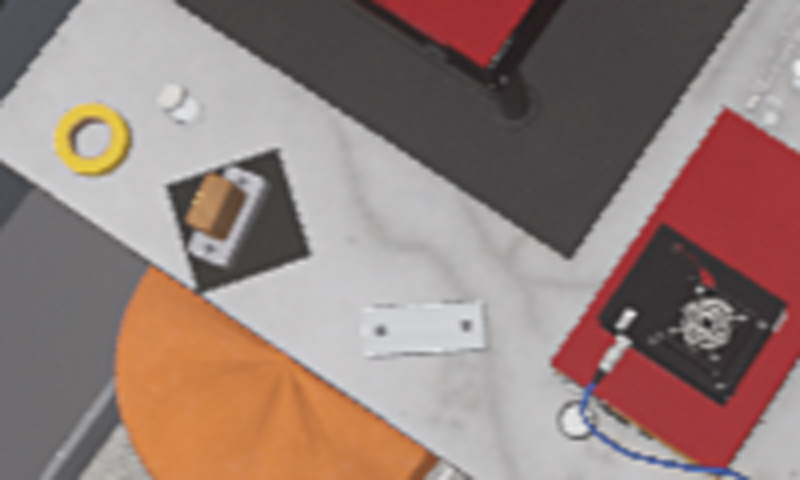

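The top-view crop shows the jig with its fence at upper left and its end stop at upper right. The trough is at lower right. Three chips lie on the plate, at crop pixels (347,228), (371,278) and (285,338). The left crop shows the scraper on its mat at (228,218) and the blank at (424,330).

```bash
cat > jig.py <<'E'
from h import *
from scipy.optimize import least_squares
def J(p,q): # jig pts (mm) -> world
    q=np.atleast_2d(q)/1000; c,s=np.cos(p[2]),np.sin(p[2])
    return np.c_[p[0]+c*q[:,0]-s*q[:,1],p[1]+s*q[:,0]+c*q[:,1],q[:,2]]
def W(p,w):
    d=np.atleast_2d(w)[:,:2]-p[:2]; c,s=np.cos(p[2]),np.sin(p[2])
    return np.c_[c*d[:,0]+s*d[:,1],-s*d[:,0]+c*d[:,1]]*1000
E
python3 - <<'E'
from jig import *
T=Cam("top")
q=[[-85,-75,34],[85,-75,34],[-85,61,34],[-85,75,46],[85,75,46],[84,-155,26],[-84,-155,26],[85,1,46],[71,1,46]]
uv=np.array([[270,422],[465,275],[152,252],[130,240],[332,98],[546,370],[362,508],[405,178],[384,186]])/5+[345,140]-.4
r=least_squares(lambda p:(T.px(J(p,q))-uv).ravel(),[.57,-.3,-1.0],loss="soft_l1")
p=r.x;print("jig",p.round(4),np.degrees(p[2]));print((T.px(J(p,q))-uv).round(2).tolist())
np.save("jig.npy",p)
ch=np.array([[347,228],[371,278],[285,338]])/5+[345,140]-.4
print("chips jig",W(p,T.at(ch,.041)).round(1))
b=np.array([[190,250],[222,268],[265,185],[235,168]])/4+140-.4
w=T.at(b,.023);print("scraper",w.mean(0).round(4),np.linalg.norm(np.diff(w,axis=0),axis=1).round(4),[np.degrees(np.arctan2(*(w[i]-w[j])[::-1])) for i,j in((2,1),(3,0))])
P=[np.array(a,float) for a in()]
im=T.im.copy(); im=cv2.resize(im,None,fx=4,fy=4,interpolation=cv2.INTER_CUBIC)
def poly(q):cv2.polylines(im,[((T.px(J(p,q))+.4)*4).round().astype(int)],True,(0,255,0),1)
poly([[-85,-75,34],[85,-75,34],[85,61,34],[-85,61,34]]);poly([[-85,61,46],[85,61,46],[85,75,46],[-85,75,46]]);poly([[71,1,46],[85,1,46],[85,47,46],[71,47,46]]);poly([[-84,-155,26],[84,-155,26],[84,-75,26],[-84,-75,26]])
cv2.imwrite("pics/ov.png",im[560:1000,1440:1980])
E
```

```text
jig [ 0.6068 -0.2748 -0.8714] -49.92886318019247
[[0.37, 0.1], [1.44, -0.96], [-1.8, 1.43], [0.41, -0.3], [0.15, -1.58], [-0.08, -0.24], [-2.8, 2.64], [-0.33, -0.34], [0.6, 0.51]]
chips jig [[ 34.5  -3.7]
 [ 25.8 -39.3]
 [-44.8 -36.8]]
scraper [0.558  0.4141] [0.0312 0.0773 0.0296] [np.float64(-20.98814609876895), np.float64(-22.182180931141513)]
```

View pics/ov.png

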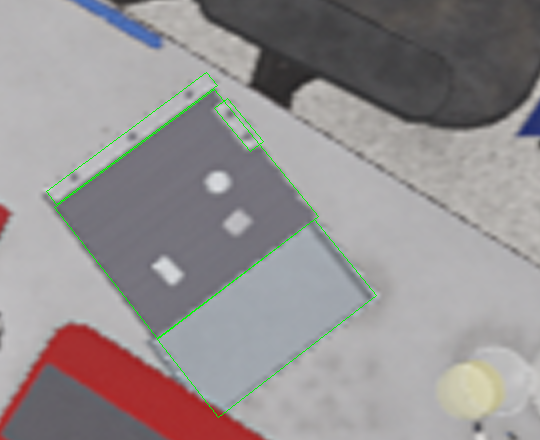

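```bash
python3 -m handwheel '[{"dz":-4.2,"dy":-4.2},{"dz":-4.2,"dy":-4.2},{"dz":-4.2,"dy":-4.2},{"dz":-4.2,"dy":-4.2},{"dx":2.8,"wz":-0.06},{"dx":5.6,"dy":-0.35,"wz":-0.125},{"dx":5.6,"dy":-0.35,"wz":-0.125},{"dx":5.6,"dy":-0.35,"wz":-0.125}]' 60
python3 -m handwheel '[{"dx":5.6,"dy":-0.35,"wz":-0.125},{"dx":5.6,"dy":-0.35,"wz":-0.125},{"dx":5.6,"dy":-0.35,"wz":-0.125},{"dx":5.6,"dy":-0.35,"wz":-0.125},{"dx":5.6,"dy":-0.35,"wz":-0.125},{"dx":5.6,"dy":-0.35,"wz":-0.125},{"dx":5.6,"dy":-0.35,"wz":-0.125},{"dx":5.6,"dy":-0.35,"wz":-0.125}]'
```

```text
schema error: expected keys dx, dy, dz, wx, wy, wz, claw
schema error: expected keys dx, dy, dz, wx, wy, wz, claw
```

```bash
python3 -m handwheel '[{"dx":0,"dy":-4.2,"dz":-4.2,"wx":0,"wy":0,"wz":0,"claw":100},{"dx":0,"dy":-4.2,"dz":-4.2,"wx":0,"wy":0,"wz":0,"claw":100},{"dx":0,"dy":-4.2,"dz":-4.2,"wx":0,"wy":0,"wz":0,"claw":100},{"dx":0,"dy":-4.2,"dz":-4.2,"wx":0,"wy":0,"wz":0,"claw":100},{"dx":2.8,"dy":0,"dz":0,"wx":0,"wy":0,"wz":-0.06,"claw":100},{"dx":5.6,"dy":-0.35,"dz":0,"wx":0,"wy":0,"wz":-0.125,"claw":100},{"dx":5.6,"dy":-0.35,"dz":0,"wx":0,"wy":0,"wz":-0.125,"claw":100},{"dx":5.6,"dy":-0.35,"dz":0,"wx":0,"wy":0,"wz":-0.125,"claw":100}]' 60
python3 -m handwheel '[{"dx":5.6,"dy":-0.35,"dz":0,"wx":0,"wy":0,"wz":-0.125,"claw":100},{"dx":5.6,"dy":-0.35,"dz":0,"wx":0,"wy":0,"wz":-0.125,"claw":100},{"dx":5.6,"dy":-0.35,"dz":0,"wx":0,"wy":0,"wz":-0.125,"claw":100},{"dx":5.6,"dy":-0.35,"dz":0,"wx":0,"wy":0,"wz":-0.125,"claw":100},{"dx":5.6,"dy":-0.35,"dz":0,"wx":0,"wy":0,"wz":-0.125,"claw":100},{"dx":5.6,"dy":-0.35,"dz":0,"wx":0,"wy":0,"wz":-0.125,"claw":100},{"dx":5.6,"dy":-0.35,"dz":0,"wx":0,"wy":0,"wz":-0.125,"claw":100},{"dx":5.6,"dy":-0.35,"dz":0,"wx":0,"wy":0,"wz":-0.125,"claw":100}]'
```

```text
clock: 1.9
position: [0.283, -0.36, 0.3986]
tool_rot: [-3.141, -0.0, 0.672]
force: [-0.3, -0.6, 0.1]
grip_width: 0.0856
finger_force: 0.0
clock: 2.9
position: [0.4504, 0.0373, 0.3987]
tool_rot: [-3.141, -0.001, 1.672]
force: [2.1, -0.1, -0.1]
grip_width: 0.0849
finger_force: 0.0
```

```bash
python3 -m handwheel '[{"dx":5.6,"dy":-0.35,"dz":0,"wx":0,"wy":0,"wz":-0.15,"claw":100},{"dx":5.6,"dy":-0.35,"dz":0,"wx":0,"wy":0,"wz":-0.15,"claw":100},{"dx":5.6,"dy":-0.35,"dz":0,"wx":0,"wy":0,"wz":-0.15,"claw":100},{"dx":5.6,"dy":-0.35,"dz":0,"wx":0,"wy":0,"wz":-0.15,"claw":100},{"dx":0,"dy":0,"dz":0,"wx":0,"wy":0,"wz":0,"claw":100}]'
cat > scr.py <<'E'
from jig import *
import sys
def go(xy,yaw=None):  # print tool-axes shift from the present pose
    s=monitor.observe();q=s["tool_rot"][2];d=(np.array(xy)-s["position"][:2])*100
    if yaw is not None: yaw=(yaw-q+np.pi/2)%np.pi-np.pi/2
    print("pos",s["position"].round(4),"yaw",round(q,3),"dx %.2f dy %.2f"%(d@[np.cos(q),np.sin(q)],d@[np.sin(q),-np.cos(q)]),"wz",None if yaw is None else round(-yaw,3))
if __name__=="__main__":
    T=Cam("top");crop(T.im,140,130,160,120,5,sys.argv[1])
    for p,r in T.find("scraper_c")[:1]:
        v,u=np.nonzero(r);print(p,len(u),u.mean(),v.mean())
    go([.558,.414],np.radians(158.5))
E
python3 scr.py pics/s1.png
```

```text
clock: 3.52
position: [0.365, 0.2437, 0.3992]
tool_rot: [3.141, -0.001, 2.276]
force: [0.3, -2.1, -0.9]
grip_width: 0.0853
finger_force: 0.0
0.56 132 199.77272727272728 186.79545454545453
pos [0.3673 0.2405 0.399 ] yaw 2.268 dx 1.07 dy 25.76 wz -0.499
```

View pics/s1.png

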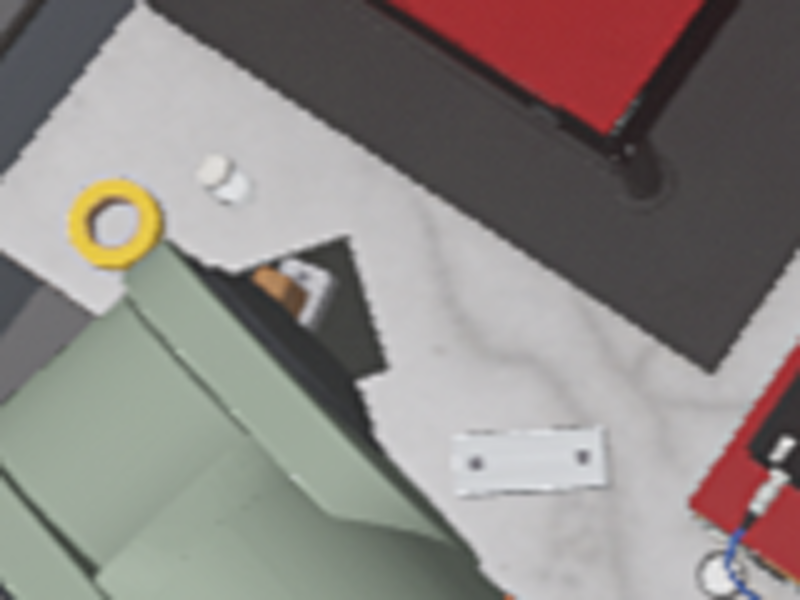

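The scraper's visible foot corner, at crop (333,282), has not moved. I'll turn the tool to line up with it.

```bash
python3 -m handwheel '[{"dx":0,"dy":5,"dz":0,"wx":0,"wy":0,"wz":0,"claw":100},{"dx":0,"dy":5,"dz":0,"wx":0,"wy":0,"wz":0,"claw":100},{"dx":0,"dy":5,"dz":0,"wx":0,"wy":0,"wz":0,"claw":100},{"dx":0,"dy":5,"dz":0,"wx":0,"wy":0,"wz":0,"claw":100},{"dx":0,"dy":4,"dz":3,"wx":0,"wy":0,"wz":-0.17,"claw":100},{"dx":0,"dy":0,"dz":5,"wx":0,"wy":0,"wz":-0.17,"claw":100},{"dx":0,"dy":0,"dz":5,"wx":0,"wy":0,"wz":-0.16,"claw":100},{"dx":0,"dy":0,"dz":4,"wx":0,"wy":0,"wz":0,"claw":100}]'
python3 -m handwheel '[{"dx":0,"dy":0,"dz":0,"wx":0,"wy":0,"wz":0,"claw":100},{"dx":0,"dy":0,"dz":0,"wx":0,"wy":0,"wz":0,"claw":100}]'
python3 -c "
from scr import *
go([.558,.414],np.radians(158.5))
S=Cam('scene');crop(S.im,180,230,100,75,7,'pics/sc1.png')"
```

```text
clock: 4.62
position: [0.5522, 0.3924, 0.2259]
tool_rot: [-3.14, -0.002, 2.767]
force: [0.4, -0.1, 0.9]
grip_width: 0.0854
finger_force: 0.0
clock: 4.88
position: [0.5523, 0.394, 0.2307]
tool_rot: [3.14, 0.0, 2.765]
force: [0.3, 0.4, 0.6]
grip_width: 0.0854
finger_force: 0.0
pos [0.5523 0.394  0.2307] yaw 2.765 dx 0.20 dy 2.07 wz -0.001
```

View pics/sc1.png

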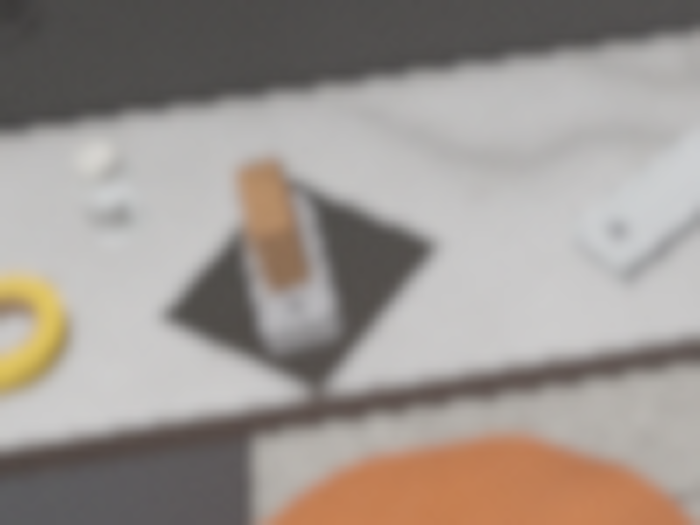

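The scene crop shows the scraper upright on its mat, with the handle top centred near crop (268,199). I'll use that to cross-check its position.

```bash
python3 -c "
from scr import *
S=Cam('scene');print(S.at([268/7+179.6,199/7+229.6],.075),(S.px([[.558,.414,.075],[.5523,.394,.231]])-[180,230])*7)
c,s=np.cos(np.radians(-21.5)),np.sin(np.radians(-21.5))
q=[[.558+c*a-s*b,.414+s*a+c*b,.023] for a,b in((-.04,-.017),(-.04,.017),(.04,.017),(.04,-.017))]
print((S.px(q)-[180,230])*7)
"
```

```text
[[0.55478111 0.41521451]] [[264.15777593 190.84001563]
 [239.22153832 -47.92964823]]
[[332.26056516 311.16322259]
 [261.22517354 330.83291892]
 [240.59168517 205.42707654]
 [308.68926263 187.34445125]]
```

```bash
python3 -m handwheel '[{"dx":0.25,"dy":2.1,"dz":2,"wx":0,"wy":0,"wz":0,"claw":100},{"dx":0,"dy":0,"dz":4,"wx":0,"wy":0,"wz":0,"claw":100},{"dx":0,"dy":0,"dz":4,"wx":0,"wy":0,"wz":0,"claw":100},{"dx":0,"dy":0,"dz":4,"wx":0,"wy":0,"wz":0,"claw":100},{"dx":0,"dy":0,"dz":3,"wx":0,"wy":0,"wz":0,"claw":100},{"dx":0,"dy":0,"dz":2,"wx":0,"wy":0,"wz":0,"claw":100},{"dx":0,"dy":0,"dz":0.8,"wx":0,"wy":0,"wz":0,"claw":100},{"dx":0,"dy":0,"dz":0,"wx":0,"wy":0,"wz":0,"claw":100}]'
python3 -m handwheel '[{"dx":0,"dy":0,"dz":0,"wx":0,"wy":0,"wz":0,"claw":100},{"dx":0,"dy":0,"dz":0,"wx":0,"wy":0,"wz":0,"claw":0},{"dx":0,"dy":0,"dz":0,"wx":0,"wy":0,"wz":0,"claw":0},{"dx":0,"dy":0,"dz":0,"wx":0,"wy":0,"wz":0,"claw":0},{"dx":0,"dy":0,"dz":0,"wx":0,"wy":0,"wz":0,"claw":0},{"dx":0,"dy":0,"dz":0,"wx":0,"wy":0,"wz":0,"claw":0},{"dx":0,"dy":0,"dz":0,"wx":0,"wy":0,"wz":0,"claw":0},{"dx":0,"dy":0,"dz":0,"wx":0,"wy":0,"wz":0,"claw":0}]' 60
```

```text
clock: 5.98
position: [0.5572, 0.4147, 0.0319]
tool_rot: [3.141, 0.0, 2.767]
force: [-0.1, 0.2, 0.9]
grip_width: 0.0856
finger_force: 0.0
clock: 6.98
position: [0.557, 0.4145, 0.0315]
tool_rot: [3.141, 0.0, 2.767]
force: [-0.1, -0.0, 5.3]
grip_width: 0.0235
finger_force: 61.0
```

```bash
python3 -m handwheel '[{"dx":0,"dy":0,"dz":-2,"wx":0,"wy":0,"wz":0,"claw":0},{"dx":0,"dy":0,"dz":-5,"wx":0,"wy":0,"wz":0,"claw":0},{"dx":0,"dy":0,"dz":-6,"wx":0,"wy":0,"wz":0,"claw":0},{"dx":0,"dy":0,"dz":-6,"wx":0,"wy":0,"wz":0,"claw":0},{"dx":0,"dy":0,"dz":-6,"wx":0,"wy":0,"wz":0.14,"claw":0},{"dx":0,"dy":0,"dz":-6,"wx":0,"wy":0,"wz":0.14,"claw":0},{"dx":0,"dy":0,"dz":-5,"wx":0,"wy":0,"wz":0.14,"claw":0},{"dx":0,"dy":0,"dz":-2,"wx":0,"wy":0,"wz":0.14,"claw":0}]'
python3 -m handwheel '[{"dx":0,"dy":-4,"dz":0,"wx":0,"wy":0,"wz":0,"claw":0},{"dx":0,"dy":-5,"dz":0,"wx":0,"wy":0,"wz":0,"claw":0},{"dx":0,"dy":-5,"dz":0,"wx":0,"wy":0,"wz":0,"claw":0},{"dx":0,"dy":-5,"dz":0,"wx":0,"wy":0,"wz":0,"claw":0},{"dx":0,"dy":-4,"dz":0,"wx":0,"wy":0,"wz":0,"claw":0},{"dx":0,"dy":-1.5,"dz":0,"wx":0,"wy":0,"wz":0,"claw":0},{"dx":0,"dy":0,"dz":0,"wx":0,"wy":0,"wz":0,"claw":0}]'
```

```text
clock: 7.98
position: [0.5562, 0.4149, 0.4157]
tool_rot: [3.138, -0.001, 2.203]
force: [0.3, 0.1, -2.6]
grip_width: 0.0235
finger_force: 60.3
clock: 8.85
position: [0.3595, 0.2686, 0.4121]
tool_rot: [3.14, 0.002, 2.206]
force: [0.8, 0.3, -1.3]
grip_width: 0.0229
finger_force: 60.6
```

```bash
python3 -m handwheel '[{"dx":0,"dy":0,"dz":0,"wx":0,"wy":0,"wz":-0.064,"claw":0},{"dx":-4.5,"dy":-1.45,"dz":0,"wx":0,"wy":0,"wz":0,"claw":0},{"dx":-4.5,"dy":-1.45,"dz":0,"wx":0,"wy":0,"wz":0,"claw":0},{"dx":-4.5,"dy":-1.45,"dz":0,"wx":0,"wy":0,"wz":0,"claw":0},{"dx":-4.5,"dy":-1.45,"dz":0,"wx":0,"wy":0,"wz":0,"claw":0},{"dx":-4.5,"dy":-1.45,"dz":0,"wx":0,"wy":0,"wz":0,"claw":0},{"dx":-4.2,"dy":-2.75,"dz":0,"wx":0,"wy":0,"wz":0,"claw":0},{"dx":-4.2,"dy":-2.75,"dz":0,"wx":0,"wy":0,"wz":0,"claw":0}]'
python3 -m handwheel '[{"dx":-4.2,"dy":-2.75,"dz":0,"wx":0,"wy":0,"wz":0,"claw":0},{"dx":-4.2,"dy":-2.75,"dz":0,"wx":0,"wy":0,"wz":0,"claw":0},{"dx":-4.2,"dy":-2.75,"dz":0,"wx":0,"wy":0,"wz":0,"claw":0},{"dx":-4.2,"dy":2.1,"dz":0,"wx":0,"wy":0,"wz":0,"claw":0},{"dx":-4.2,"dy":2.1,"dz":0,"wx":0,"wy":0,"wz":0,"claw":0},{"dx":-4.2,"dy":2.1,"dz":0,"wx":0,"wy":0,"wz":0,"claw":0},{"dx":-4.2,"dy":2.1,"dz":0,"wx":0,"wy":0,"wz":0,"claw":0},{"dx":0,"dy":0,"dz":0,"wx":0,"wy":0,"wz":0,"claw":0}]'
cat > tj.py <<'E'
from scr import *
p=np.load("jig.npy")
def tj(x,y,pr=True):
    go(J(p,[[x,y,0]])[0,:2],p[2]+np.pi)
    s=monitor.observe();print("jig pos",W(p,s["position"]).round(1),"F",s["force"].round(1))
if __name__=="__main__": tj(*map(float,sys.argv[1:]))
E
python3 tj.py 28 35
```

```text
clock: 9.85
position: [0.4624, -0.051, 0.4112]
tool_rot: [3.141, -0.001, 2.272]
force: [0.6, 0.0, -1.9]
grip_width: 0.0235
finger_force: 60.5
clock: 10.85
position: [0.6547, -0.2737, 0.4074]
tool_rot: [-3.141, -0.004, 2.271]
force: [-0.6, 1.0, -3.6]
grip_width: 0.0235
finger_force: 60.7
pos [ 0.6547 -0.2737  0.4074] yaw 2.271 dx 0.20 dy -0.23 wz 0.001
jig pos [[30.  37.3]] F [-0.6  1.  -3.6]
```

```bash
python3 -m handwheel '[{"dx":0.2,"dy":-0.2,"dz":4,"wx":0,"wy":0,"wz":0,"claw":0},{"dx":0,"dy":0,"dz":6,"wx":0,"wy":0,"wz":0,"claw":0},{"dx":0,"dy":0,"dz":6,"wx":0,"wy":0,"wz":0,"claw":0},{"dx":0,"dy":0,"dz":6,"wx":0,"wy":0,"wz":0,"claw":0},{"dx":0,"dy":0,"dz":5.5,"wx":0,"wy":0,"wz":0,"claw":0},{"dx":0,"dy":0,"dz":4,"wx":0,"wy":0,"wz":0,"claw":0},{"dx":0,"dy":0,"dz":1.5,"wx":0,"wy":0,"wz":0,"claw":0},{"dx":0,"dy":0,"dz":0,"wx":0,"wy":0,"wz":0,"claw":0}]'
python3 -m handwheel '[{"dx":0,"dy":0,"dz":0,"wx":0,"wy":0,"wz":0,"claw":0},{"dx":0,"dy":0,"dz":0,"wx":0,"wy":0,"wz":0,"claw":0}]'
python3 tj.py 28 35
python3 -c "
from h import *
T=Cam('top');crop(T.im,365,140,120,90,6,'pics/j2.png')"
```

```text
clock: 11.85
position: [0.6493, -0.273, 0.0811]
tool_rot: [-3.141, -0.001, 2.271]
force: [-0.1, -0.7, -1.2]
grip_width: 0.0237
finger_force: 60.8
clock: 12.1
position: [0.6498, -0.2736, 0.0829]
tool_rot: [3.141, 0.002, 2.271]
force: [0.4, 0.4, -1.8]
grip_width: 0.0235
finger_force: 60.8
pos [ 0.6498 -0.2736  0.0829] yaw 2.271 dx -0.13 dy 0.13 wz 0.0
jig pos [[26.7 33.7]] F [ 0.4  0.4 -1.8]
```

View pics/j2.png

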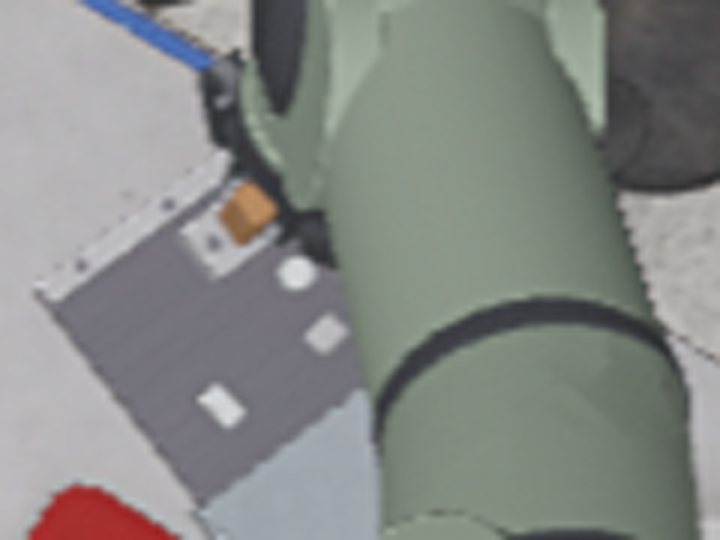

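The scraper now hangs just above the plate, between the fence and the slug. The chips are at crop (297,272), (327,333) and (222,405). I'll lower it to contact.

```bash
python3 -m handwheel '[{"dx":0,"dy":0.1,"dz":1,"wx":0,"wy":0,"wz":0,"claw":0},{"dx":0,"dy":0,"dz":0.6,"wx":0,"wy":0,"wz":0,"claw":0},{"dx":0,"dy":0,"dz":0.2,"wx":0,"wy":0,"wz":0,"claw":0},{"dx":0,"dy":0,"dz":0,"wx":0,"wy":0,"wz":0,"claw":0}]'
python3 -m handwheel '[{"dx":0,"dy":0,"dz":0.1,"wx":0,"wy":0,"wz":0,"claw":0},{"dx":0,"dy":0,"dz":0,"wx":0,"wy":0,"wz":0,"claw":0}]'
python3 -m handwheel '[{"dx":0,"dy":0,"dz":0.1,"wx":0,"wy":0,"wz":0,"claw":0},{"dx":0,"dy":0,"dz":0,"wx":0,"wy":0,"wz":0,"claw":0}]'
```

```text
clock: 12.65
position: [0.6498, -0.2726, 0.0632]
tool_rot: [-3.142, -0.0, 2.271]
force: [-0.5, -0.5, -1.8]
grip_width: 0.0232
finger_force: 60.8
clock: 12.9
position: [0.65, -0.2726, 0.0625]
tool_rot: [3.141, 0.0, 2.271]
force: [-0.7, 1.6, 1.9]
grip_width: 0.0233
finger_force: 61.2
clock: 13.15
position: [0.65, -0.2726, 0.0625]
tool_rot: [-3.142, 0.001, 2.271]
force: [-7.3, 3.8, 16.3]
grip_width: 0.0233
finger_force: 63.1
```

```bash
python3 -m handwheel '[{"dx":0,"dy":0,"dz":-0.08,"wx":0,"wy":0,"wz":0,"claw":0},{"dx":0,"dy":-0.8,"dz":0,"wx":0,"wy":0,"wz":0,"claw":0},{"dx":0,"dy":-1.2,"dz":0,"wx":0,"wy":0,"wz":0,"claw":0},{"dx":0,"dy":-1.2,"dz":0,"wx":0,"wy":0,"wz":0,"claw":0},{"dx":0,"dy":-1.2,"dz":0,"wx":0,"wy":0,"wz":0,"claw":0},{"dx":0,"dy":-1.2,"dz":0,"wx":0,"wy":0,"wz":0,"claw":0}]'
python3 -m handwheel '[{"dx":0,"dy":-1.2,"dz":0,"wx":0,"wy":0,"wz":0,"claw":0},{"dx":0,"dy":-1.2,"dz":0,"wx":0,"wy":0,"wz":0,"claw":0},{"dx":0,"dy":-1.2,"dz":0,"wx":0,"wy":0,"wz":0,"claw":0},{"dx":0,"dy":-1.0,"dz":0,"wx":0,"wy":0,"wz":0,"claw":0},{"dx":0,"dy":-0.5,"dz":0,"wx":0,"wy":0,"wz":0,"claw":0},{"dx":0,"dy":0,"dz":0,"wx":0,"wy":0,"wz":0,"claw":0}]'
python3 tj.py 28 -73
```

```text
clock: 13.9
position: [0.6067, -0.3094, 0.0624]
tool_rot: [3.141, 0.001, 2.271]
force: [2.9, 3.5, 5.6]
grip_width: 0.0231
finger_force: 61.7
clock: 14.65
position: [0.5671, -0.3429, 0.0625]
tool_rot: [-3.141, 0.001, 2.27]
force: [-1.0, -0.7, 7.3]
grip_width: 0.0235
finger_force: 62.0
pos [ 0.5671 -0.3429  0.0625] yaw 2.27 dx -0.14 dy 0.12 wz -0.001
jig pos [[ 26.6 -74.2]] F [-1.  -0.7  7.3]
```

```bash
python3 -m handwheel '[{"dx":0,"dy":0,"dz":-2,"wx":0,"wy":0,"wz":0,"claw":0},{"dx":0,"dy":0.5,"dz":-2,"wx":0,"wy":0,"wz":0,"claw":0},{"dx":2.4,"dy":2.5,"dz":0,"wx":0,"wy":0,"wz":0,"claw":0},{"dx":2.4,"dy":2.7,"dz":0,"wx":0,"wy":0,"wz":0,"claw":0},{"dx":2.3,"dy":2.7,"dz":0,"wx":0,"wy":0,"wz":0,"claw":0},{"dx":0,"dy":0,"dz":1.5,"wx":0,"wy":0,"wz":0,"claw":0},{"dx":0,"dy":0,"dz":1.8,"wx":0,"wy":0,"wz":0,"claw":0},{"dx":0,"dy":0,"dz":0,"wx":0,"wy":0,"wz":0,"claw":0}]'
python3 tj.py -45 -73
python3 -c "
from h import *
T=Cam('top');crop(T.im,365,140,120,90,6,'pics/j3.png')"
```

```text
clock: 15.65
position: [0.5854, -0.234, 0.0676]
tool_rot: [-3.14, -0.002, 2.27]
force: [0.1, 0.7, -1.7]
grip_width: 0.023
finger_force: 60.7
pos [ 0.5854 -0.234   0.0676] yaw 2.27 dx -0.01 dy -8.29 wz -0.001
jig pos [[-45.    9.9]] F [ 0.1  0.7 -1.7]
```

View pics/j3.png

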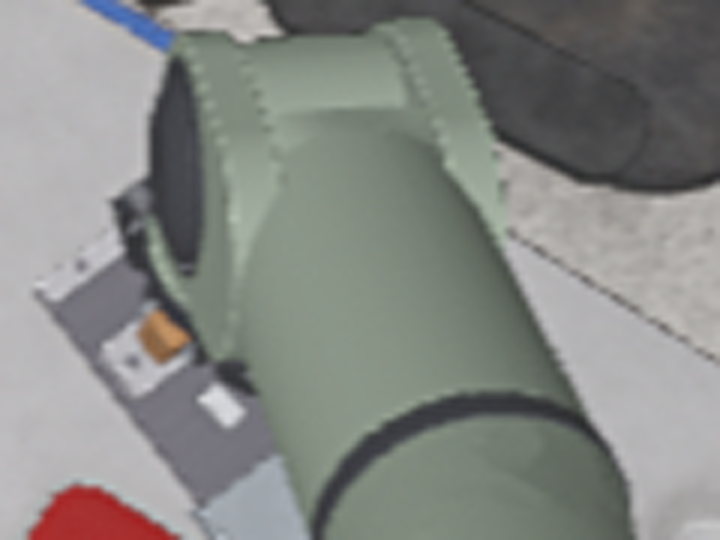

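The scraper, at crop (150,345), is behind the last chip, at (222,405). I'll lower it and sweep.

```bash
python3 -m handwheel '[{"dx":0,"dy":0,"dz":0.4,"wx":0,"wy":0,"wz":0,"claw":0},{"dx":0,"dy":0,"dz":0.12,"wx":0,"wy":0,"wz":0,"claw":0},{"dx":0,"dy":0,"dz":0,"wx":0,"wy":0,"wz":0,"claw":0}]'
python3 -m handwheel '[{"dx":0,"dy":-0.8,"dz":0,"wx":0,"wy":0,"wz":0,"claw":0},{"dx":0,"dy":-1.2,"dz":0,"wx":0,"wy":0,"wz":0,"claw":0},{"dx":0,"dy":-1.2,"dz":0,"wx":0,"wy":0,"wz":0,"claw":0},{"dx":0,"dy":-1.2,"dz":0,"wx":0,"wy":0,"wz":0,"claw":0},{"dx":0,"dy":-1.2,"dz":0,"wx":0,"wy":0,"wz":0,"claw":0},{"dx":0,"dy":-1.2,"dz":0,"wx":0,"wy":0,"wz":0,"claw":0},{"dx":0,"dy":-1.1,"dz":0,"wx":0,"wy":0,"wz":0,"claw":0},{"dx":0,"dy":-0.5,"dz":0,"wx":0,"wy":0,"wz":0,"claw":0}]'
python3 -m handwheel '[{"dx":0,"dy":0,"dz":0,"wx":0,"wy":0,"wz":0,"claw":0},{"dx":0,"dy":0,"dz":-2,"wx":0,"wy":0,"wz":0,"claw":0},{"dx":0,"dy":0,"dz":-5,"wx":0,"wy":0,"wz":0,"claw":0},{"dx":0,"dy":0,"dz":-6,"wx":0,"wy":0,"wz":0,"claw":0},{"dx":0,"dy":0,"dz":-6,"wx":0,"wy":0,"wz":0,"claw":0},{"dx":0,"dy":0,"dz":-6,"wx":0,"wy":0,"wz":0,"claw":0},{"dx":0,"dy":0,"dz":-6,"wx":0,"wy":0,"wz":0,"claw":0},{"dx":0,"dy":0,"dz":-4,"wx":0,"wy":0,"wz":0,"claw":0}]'
```

```text
clock: 16.08
position: [0.5865, -0.2332, 0.064]
tool_rot: [3.142, 0.0, 2.271]
force: [-0.2, -0.1, -2.1]
grip_width: 0.0236
finger_force: 60.7
clock: 17.08
position: [0.5216, -0.2879, 0.0639]
tool_rot: [-3.141, -0.0, 2.27]
force: [0.0, 0.2, -2.1]
grip_width: 0.0233
finger_force: 60.7
clock: 18.08
position: [0.5224, -0.2861, 0.4184]
tool_rot: [3.14, 0.003, 2.272]
force: [-0.4, -0.5, -2.6]
grip_width: 0.0231
finger_force: 60.8
```

```bash
python3 -m handwheel '[{"dx":3,"dy":1.6,"dz":0,"wx":0,"wy":0,"wz":0,"claw":0},{"dx":5,"dy":2.6,"dz":0,"wx":0,"wy":0,"wz":0,"claw":0},{"dx":5,"dy":2.6,"dz":0,"wx":0,"wy":0,"wz":0,"claw":0},{"dx":5,"dy":2.6,"dz":0,"wx":0,"wy":0,"wz":0,"claw":0},{"dx":5,"dy":2.6,"dz":0,"wx":0,"wy":0,"wz":0,"claw":0},{"dx":5,"dy":2.6,"dz":0,"wx":0,"wy":0,"wz":0,"claw":0},{"dx":2.4,"dy":1.2,"dz":0,"wx":0,"wy":0,"wz":0,"claw":0}]'
python3 -c "
from h import *
T=Cam('top');a=cv2.resize(T.im[150:270,345:505],None,fx=5,fy=5,interpolation=cv2.INTER_CUBIC);cv2.imwrite('pics/j4.png',a)"
```

```text
clock: 18.95
position: [0.4458, 0.0508, 0.4154]
tool_rot: [3.141, 0.002, 2.275]
force: [-0.5, 0.1, -0.4]
grip_width: 0.0233
finger_force: 60.8
```

View pics/j4.png

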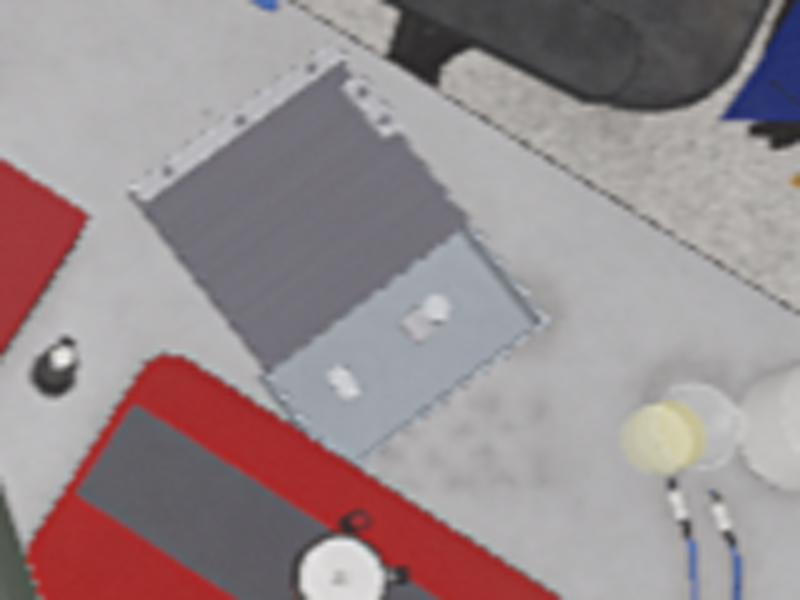

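All three chips are in the trough, at crop (435,308), (415,325) and (343,382), and the plate is clear. I'll take the scraper back to its mat.

```bash
python3 -m handwheel '[{"dx":4.3,"dy":1.5,"dz":0,"wx":0,"wy":0,"wz":0,"claw":0},{"dx":4.3,"dy":1.5,"dz":0,"wx":0,"wy":0,"wz":0,"claw":0},{"dx":4.3,"dy":1.6,"dz":0,"wx":0,"wy":0,"wz":0,"claw":0},{"dx":4.3,"dy":1.6,"dz":0,"wx":0,"wy":0,"wz":0,"claw":0},{"dx":4.3,"dy":1.5,"dz":0,"wx":0,"wy":0,"wz":0,"claw":0},{"dx":-0.3,"dy":5,"dz":0,"wx":0,"wy":0,"wz":0,"claw":0},{"dx":-0.3,"dy":5,"dz":0,"wx":0,"wy":0,"wz":0,"claw":0},{"dx":-0.3,"dy":5,"dz":0,"wx":0,"wy":0,"wz":0,"claw":0}]'
python3 -m handwheel '[{"dx":0,"dy":5,"dz":0,"wx":0,"wy":0,"wz":0,"claw":0},{"dx":0,"dy":4,"dz":0,"wx":0,"wy":0,"wz":0,"claw":0},{"dx":0,"dy":0,"dz":3,"wx":0,"wy":0,"wz":-0.165,"claw":0},{"dx":0,"dy":0,"dz":5,"wx":0,"wy":0,"wz":-0.165,"claw":0},{"dx":0,"dy":0,"dz":5,"wx":0,"wy":0,"wz":-0.162,"claw":0},{"dx":0,"dy":0,"dz":5,"wx":0,"wy":0,"wz":0,"claw":0},{"dx":0,"dy":0,"dz":5,"wx":0,"wy":0,"wz":0,"claw":0},{"dx":0,"dy":0,"dz":0,"wx":0,"wy":0,"wz":0,"claw":0}]'
python3 -c "
from scr import *
go([.557,.4145],2.767)"
```

```text
clock: 20.0
position: [0.489, 0.3519, 0.4149]
tool_rot: [3.141, 0.0, 2.271]
force: [1.1, -1.1, -1.6]
grip_width: 0.0233
finger_force: 60.8
clock: 21.0
position: [0.5562, 0.4076, 0.1821]
tool_rot: [-3.138, -0.002, 2.763]
force: [0.1, -0.0, 0.5]
grip_width: 0.0233
finger_force: 60.7
pos [0.5562 0.4076 0.1821] yaw 2.763 dx 0.18 dy 0.67 wz -0.004
```

```bash
python3 -m handwheel '[{"dx":0.2,"dy":0.6,"dz":4,"wx":0,"wy":0,"wz":0,"claw":0},{"dx":0,"dy":0,"dz":4,"wx":0,"wy":0,"wz":0,"claw":0},{"dx":0,"dy":0,"dz":4,"wx":0,"wy":0,"wz":0,"claw":0},{"dx":0,"dy":0,"dz":2,"wx":0,"wy":0,"wz":0,"claw":0},{"dx":0,"dy":0,"dz":0.5,"wx":0,"wy":0,"wz":0,"claw":0},{"dx":0,"dy":0,"dz":0,"wx":0,"wy":0,"wz":0,"claw":0},{"dx":0,"dy":0,"dz":0,"wx":0,"wy":0,"wz":0,"claw":0}]'
```

```text
clock: 21.88
position: [0.558, 0.4157, 0.0405]
tool_rot: [3.14, 0.001, 2.763]
force: [-1.0, -0.5, -0.6]
grip_width: 0.0235
finger_force: 60.9
```

```bash
python3 -m handwheel '[{"dx":0,"dy":0,"dz":0.5,"wx":0,"wy":0,"wz":0,"claw":0},{"dx":0,"dy":0,"dz":0.3,"wx":0,"wy":0,"wz":0,"claw":0},{"dx":0,"dy":0,"dz":0.1,"wx":0,"wy":0,"wz":0,"claw":0},{"dx":0,"dy":0,"dz":0,"wx":0,"wy":0,"wz":0,"claw":0},{"dx":0,"dy":0,"dz":0,"wx":0,"wy":0,"wz":0,"claw":0}]'
```

```text
clock: 22.5
position: [0.5574, 0.4153, 0.0314]
tool_rot: [3.142, 0.001, 2.763]
force: [-7.1, -7.1, 21.7]
grip_width: 0.0234
finger_force: 64.0
```

```bash
python3 -m handwheel '[{"dx":0,"dy":0,"dz":-0.08,"wx":0,"wy":0,"wz":0,"claw":0},{"dx":0,"dy":0,"dz":0,"wx":0,"wy":0,"wz":0,"claw":40},{"dx":0,"dy":0,"dz":0,"wx":0,"wy":0,"wz":0,"claw":100},{"dx":0,"dy":0,"dz":0,"wx":0,"wy":0,"wz":0,"claw":100},{"dx":0,"dy":0,"dz":0,"wx":0,"wy":0,"wz":0,"claw":100},{"dx":0,"dy":0,"dz":0,"wx":0,"wy":0,"wz":0,"claw":100},{"dx":0,"dy":0,"dz":-3,"wx":0,"wy":0,"wz":0,"claw":100},{"dx":0,"dy":0,"dz":-5,"wx":0,"wy":0,"wz":0,"claw":100}]'
python3 -m handwheel '[{"dx":0,"dy":0,"dz":-6,"wx":0,"wy":0,"wz":0,"claw":100},{"dx":0,"dy":0,"dz":-6,"wx":0,"wy":0,"wz":0,"claw":100},{"dx":0,"dy":0,"dz":-6,"wx":0,"wy":0,"wz":0,"claw":100},{"dx":0,"dy":0,"dz":-6,"wx":0,"wy":0,"wz":0.14,"claw":100},{"dx":0,"dy":-4,"dz":-2,"wx":0,"wy":0,"wz":0.14,"claw":100},{"dx":0,"dy":-5,"dz":0,"wx":0,"wy":0,"wz":0.14,"claw":100},{"dx":0,"dy":-5,"dz":0,"wx":0,"wy":0,"wz":0.14,"claw":100},{"dx":0,"dy":-5,"dz":0,"wx":0,"wy":0,"wz":0,"claw":100}]'
python3 -m handwheel '[{"dx":-5.6,"dy":0,"dz":0,"wx":0,"wy":0,"wz":0.125,"claw":100},{"dx":-5.6,"dy":0,"dz":0,"wx":0,"wy":0,"wz":0.125,"claw":100},{"dx":-5.6,"dy":0,"dz":0,"wx":0,"wy":0,"wz":0.125,"claw":100},{"dx":-5.6,"dy":0,"dz":0,"wx":0,"wy":0,"wz":0.125,"claw":100},{"dx":-5.6,"dy":0,"dz":0,"wx":0,"wy":0,"wz":0.125,"claw":100},{"dx":0,"dy":0,"dz":0,"wx":0,"wy":0,"wz":0,"claw":100}]'
python3 -c "
from h import *
T=Cam('top');crop(T.im,140,150,160,120,5,'pics/b1.png')"
```

```text
clock: 23.5
position: [0.5568, 0.4146, 0.1102]
tool_rot: [-3.139, -0.002, 2.763]
force: [-0.2, -0.1, 1.3]
grip_width: 0.0854
finger_force: 0.0
clock: 24.5
position: [0.4298, 0.2751, 0.3705]
tool_rot: [-3.142, 0.001, 2.199]
force: [0.3, 0.4, 0.9]
grip_width: 0.0856
finger_force: 0.0
clock: 25.25
position: [0.5339, 0.0163, 0.3704]
tool_rot: [-3.141, 0.001, 1.57]
force: [-0.5, 1.5, 0.2]
grip_width: 0.0854
finger_force: 0.0
```

View pics/b1.png

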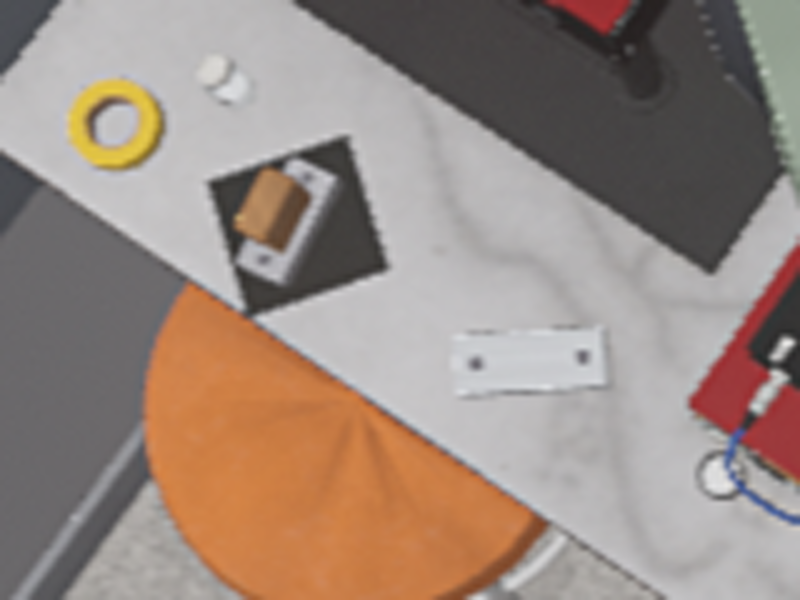

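The scraper stands upright on its mat. The blank is unmoved, with its centre marks at crop (475,363) and (584,357).

```bash
python3 -c "
from scr import *
T=Cam('top')
m=T.at(np.array([[475,363],[584,357]])/5+[140-.4,150-.4],.016);d=m[0]-m[1]
k=T.at(np.array([[452,332],[604,325],[608,384],[459,397]])/5+[139.6,149.6],.014)
print(m.mean(0),np.degrees(np.arctan2(d[1],d[0])),k.mean(0),np.linalg.norm(np.diff(k,axis=0),axis=1))
S=Cam('scene')
for c,z in((T,.012),(S,.012)):
  for p,r in c.find('blank_c')[:1]:
    v,u=np.nonzero(r);rc=cv2.minAreaRect(c.at(np.c_[u,v],z).astype(np.float32));print(c.name,p,rc, c.at([u.mean(),v.mean()],z))
go(m.mean(0),np.arctan2(d[1],d[0]))
"
```

```text
[0.47614884 0.24475804] 96.55350016339943 [0.47687754 0.24430604] [0.10059881 0.03959981 0.09819769]
top 0.93 ((0.47543978691101074, 0.24542728066444397), (0.040092162787914276, 0.09673351049423218), 3.365151882171631) [[0.47529704 0.24534238]]
scene 0.83 ((0.47532880306243896, 0.24484051764011383), (0.0524161271750927, 0.10479297488927841), 5.55281400680542) [[0.47441434 0.24680323]]
pos [0.5334 0.0219 0.3709] yaw 1.58 dx 22.34 dy -5.52 wz -0.105
```

```bash
python3 -m handwheel '[{"dx":5,"dy":-1.3,"dz":0,"wx":0,"wy":0,"wz":0,"claw":100},{"dx":5,"dy":-1.3,"dz":0,"wx":0,"wy":0,"wz":0,"claw":100},{"dx":5,"dy":-1.3,"dz":0,"wx":0,"wy":0,"wz":0,"claw":100},{"dx":5,"dy":-1.3,"dz":0,"wx":0,"wy":0,"wz":0,"claw":100},{"dx":2.3,"dy":-0.4,"dz":3,"wx":0,"wy":0,"wz":0,"claw":100},{"dx":0,"dy":0,"dz":6,"wx":0,"wy":0,"wz":-0.09,"claw":100},{"dx":0,"dy":0,"dz":6,"wx":0,"wy":0,"wz":0,"claw":100},{"dx":0,"dy":0,"dz":6,"wx":0,"wy":0,"wz":0,"claw":100}]'
python3 -m handwheel '[{"dx":0,"dy":0,"dz":5,"wx":0,"wy":0,"wz":0,"claw":100},{"dx":0,"dy":0,"dz":0,"wx":0,"wy":0,"wz":0,"claw":100},{"dx":0,"dy":0,"dz":0,"wx":0,"wy":0,"wz":0,"claw":100}]'
python3 -c "
from scr import *
go([.476,.245],1.67)"
```

```text
clock: 26.5
position: [0.4754, 0.2442, 0.1591]
tool_rot: [3.141, -0.001, 1.67]
force: [2.1, 0.8, -0.3]
grip_width: 0.0852
finger_force: 0.0
clock: 26.88
position: [0.4764, 0.2445, 0.1126]
tool_rot: [3.14, -0.001, 1.669]
force: [0.4, -1.0, 0.1]
grip_width: 0.0853
finger_force: 0.0
pos [0.4764 0.2445 0.1126] yaw 1.669 dx 0.06 dy -0.03 wz -0.001
```

```bash
python3 -m handwheel '[{"dx":0,"dy":0,"dz":4,"wx":0,"wy":0,"wz":0,"claw":100},{"dx":0,"dy":0,"dz":4,"wx":0,"wy":0,"wz":0,"claw":100},{"dx":0,"dy":0,"dz":2,"wx":0,"wy":0,"wz":0,"claw":100},{"dx":0,"dy":0,"dz":0.6,"wx":0,"wy":0,"wz":0,"claw":100},{"dx":0,"dy":0,"dz":0,"wx":0,"wy":0,"wz":0,"claw":100},{"dx":0,"dy":0,"dz":0,"wx":0,"wy":0,"wz":0,"claw":100}]'
python3 -m handwheel '[{"dx":0,"dy":0,"dz":0.1,"wx":0,"wy":0,"wz":0,"claw":0},{"dx":0,"dy":0,"dz":0,"wx":0,"wy":0,"wz":0,"claw":0},{"dx":0,"dy":0,"dz":0,"wx":0,"wy":0,"wz":0,"claw":0},{"dx":0,"dy":0,"dz":0,"wx":0,"wy":0,"wz":0,"claw":0},{"dx":0,"dy":0,"dz":0,"wx":0,"wy":0,"wz":0,"claw":0},{"dx":0,"dy":0,"dz":0,"wx":0,"wy":0,"wz":0,"claw":0},{"dx":0,"dy":0,"dz":0,"wx":0,"wy":0,"wz":0,"claw":0}]' 60
```

```text
clock: 27.62
position: [0.4767, 0.2436, 0.0059]
tool_rot: [3.14, -0.001, 1.667]
force: [-0.3, 0.5, -0.2]
grip_width: 0.0854
finger_force: 0.0
clock: 28.5
position: [0.4761, 0.2433, 0.0042]
tool_rot: [3.141, 0.0, 1.668]
force: [-2.1, -2.9, 11.4]
grip_width: 0.0384
finger_force: 60.0
```

```bash
python3 -m handwheel '[{"dx":0,"dy":0,"dz":-2,"wx":0,"wy":0,"wz":0,"claw":0},{"dx":0,"dy":0,"dz":-5,"wx":0,"wy":0,"wz":0,"claw":0},{"dx":0,"dy":0,"dz":-6,"wx":0,"wy":0,"wz":0,"claw":0},{"dx":0,"dy":0,"dz":-6,"wx":0,"wy":0,"wz":0,"claw":0},{"dx":0,"dy":0,"dz":-6,"wx":0,"wy":0,"wz":0,"claw":0},{"dx":0,"dy":0,"dz":-6,"wx":0,"wy":0,"wz":0,"claw":0},{"dx":0,"dy":0,"dz":-5,"wx":0,"wy":0,"wz":0,"claw":0},{"dx":-2,"dy":-0.6,"dz":-2,"wx":0,"wy":0,"wz":0,"claw":0}]'
python3 -m handwheel '[{"dx":-5,"dy":-0.6,"dz":0,"wx":0,"wy":0,"wz":0,"claw":0},{"dx":-5,"dy":-0.6,"dz":0,"wx":0,"wy":0,"wz":0,"claw":0},{"dx":-5,"dy":-0.6,"dz":0,"wx":0,"wy":0,"wz":0,"claw":0},{"dx":-5,"dy":-0.6,"dz":0,"wx":0,"wy":0,"wz":0,"claw":0},{"dx":-5,"dy":1.2,"dz":0,"wx":0,"wy":0,"wz":0,"claw":0},{"dx":-5,"dy":2,"dz":0,"wx":0,"wy":0,"wz":0,"claw":0},{"dx":-5,"dy":2,"dz":0,"wx":0,"wy":0,"wz":0,"claw":0},{"dx":-5,"dy":2,"dz":0,"wx":0,"wy":0,"wz":0,"claw":0}]'
python3 -m handwheel '[{"dx":-5,"dy":2,"dz":0,"wx":0,"wy":0,"wz":0,"claw":0},{"dx":-4,"dy":2,"dz":0,"wx":0,"wy":0,"wz":0,"claw":0},{"dx":0,"dy":0,"dz":0,"wx":0,"wy":0,"wz":-0.15,"claw":0},{"dx":0,"dy":0,"dz":0,"wx":0,"wy":0,"wz":-0.15,"claw":0},{"dx":0,"dy":0,"dz":0,"wx":0,"wy":0,"wz":-0.15,"claw":0},{"dx":0,"dy":0,"dz":0,"wx":0,"wy":0,"wz":-0.15,"claw":0},{"dx":0,"dy":0,"dz":0,"wx":0,"wy":0,"wz":0,"claw":0}]'
python3 tj.py 5 0
```

```text
clock: 29.5
position: [0.4712, 0.2242, 0.3873]
tool_rot: [3.139, -0.002, 1.671]
force: [-0.0, -0.1, -2.6]
grip_width: 0.0385
finger_force: 61.7
clock: 30.5
position: [0.5585, -0.1718, 0.3848]
tool_rot: [3.141, -0.0, 1.669]
force: [1.2, 0.8, -0.9]
grip_width: 0.0382
finger_force: 61.7
clock: 31.38
position: [0.6065, -0.2561, 0.3845]
tool_rot: [3.141, -0.0, 2.268]
force: [0.1, 0.4, -1.6]
grip_width: 0.0383
finger_force: 61.6
pos [ 0.6065 -0.2561  0.3845] yaw 2.268 dx -1.95 dy -1.18 wz -0.002
jig pos [[-14.5  11.9]] F [ 0.1  0.4 -1.6]
```

```bash
python3 -m handwheel '[{"dx":-1.9,"dy":-1.2,"dz":3,"wx":0,"wy":0,"wz":0,"claw":0},{"dx":0,"dy":0,"dz":6,"wx":0,"wy":0,"wz":0,"claw":0},{"dx":0,"dy":0,"dz":6,"wx":0,"wy":0,"wz":0,"claw":0},{"dx":0,"dy":0,"dz":6,"wx":0,"wy":0,"wz":0,"claw":0},{"dx":0,"dy":0,"dz":6,"wx":0,"wy":0,"wz":0,"claw":0},{"dx":0,"dy":0,"dz":4,"wx":0,"wy":0,"wz":0,"claw":0},{"dx":0,"dy":0,"dz":2,"wx":0,"wy":0,"wz":0,"claw":0},{"dx":0,"dy":0,"dz":0,"wx":0,"wy":0,"wz":0,"claw":0}]'
python3 -m handwheel '[{"dx":0,"dy":0,"dz":0,"wx":0,"wy":0,"wz":0,"claw":0},{"dx":0,"dy":0,"dz":0,"wx":0,"wy":0,"wz":0,"claw":0}]'
python3 tj.py 5 0
```

```text
clock: 32.38
position: [0.6098, -0.2785, 0.0536]
tool_rot: [-3.141, -0.001, 2.266]
force: [0.5, 0.4, -1.5]
grip_width: 0.0382
finger_force: 61.6
clock: 32.62
position: [0.6107, -0.279, 0.0554]
tool_rot: [3.141, 0.002, 2.267]
force: [-0.9, -0.1, -1.7]
grip_width: 0.0382
finger_force: 61.6
pos [ 0.6107 -0.279   0.0554] yaw 2.267 dx 0.08 dy -0.03 wz -0.003
jig pos [[5.8 0.2]] F [-0.9 -0.1 -1.7]
```

```bash
python3 -m handwheel '[{"dx":0,"dy":0,"dz":0.8,"wx":0,"wy":0,"wz":0,"claw":0},{"dx":0,"dy":0,"dz":0.6,"wx":0,"wy":0,"wz":0,"claw":0},{"dx":0,"dy":0,"dz":0.2,"wx":0,"wy":0,"wz":0,"claw":0},{"dx":0,"dy":0,"dz":0,"wx":0,"wy":0,"wz":0,"claw":0}]'
python3 -m handwheel '[{"dx":0,"dy":0,"dz":0.1,"wx":0,"wy":0,"wz":0,"claw":0},{"dx":0,"dy":0,"dz":0,"wx":0,"wy":0,"wz":0,"claw":0}]'
```

```text
clock: 33.12
position: [0.6098, -0.2787, 0.0383]
tool_rot: [-3.141, -0.0, 2.268]
force: [-7.2, 1.1, 13.8]
grip_width: 0.0383
finger_force: 63.4
clock: 33.38
position: [0.6097, -0.2786, 0.0382]
tool_rot: [-3.141, 0.0, 2.268]
force: [-13.0, 1.9, 29.0]
grip_width: 0.0383
finger_force: 65.1
```

```bash
python3 -m handwheel '[{"dx":0,"dy":0,"dz":-0.2,"wx":0,"wy":0,"wz":0,"claw":0},{"dx":0,"dy":0,"dz":0,"wx":0,"wy":0,"wz":0,"claw":60},{"dx":0,"dy":0,"dz":0,"wx":0,"wy":0,"wz":0,"claw":65},{"dx":0,"dy":0,"dz":0,"wx":0,"wy":0,"wz":0,"claw":65},{"dx":0,"dy":0,"dz":0,"wx":0,"wy":0,"wz":0,"claw":65},{"dx":0,"dy":0,"dz":-2,"wx":0,"wy":0,"wz":0,"claw":65},{"dx":0,"dy":0,"dz":-2,"wx":0,"wy":0,"wz":0,"claw":65},{"dx":0,"dy":0,"dz":-2,"wx":0,"wy":0,"wz":0,"claw":65}]'
python3 -m handwheel '[{"dx":0,"dy":-2.6,"dz":0,"wx":0,"wy":0,"wz":0,"claw":0},{"dx":0,"dy":-2.6,"dz":0,"wx":0,"wy":0,"wz":0,"claw":0},{"dx":0,"dy":0,"dz":0,"wx":0,"wy":0,"wz":0,"claw":0},{"dx":0,"dy":0,"dz":0,"wx":0,"wy":0,"wz":0,"claw":0},{"dx":0,"dy":0,"dz":0,"wx":0,"wy":0,"wz":0,"claw":0}]'
python3 tj.py 5 -48
python3 -c "
from h import *
T=Cam('top');crop(T.im,365,140,120,90,6,'pics/j5.png')"
```

```text
clock: 34.38
position: [0.6103, -0.2788, 0.1009]
tool_rot: [3.141, 0.001, 2.268]
force: [-0.3, -0.2, -0.6]
grip_width: 0.0556
finger_force: 0.0
clock: 35.0
position: [0.5708, -0.3112, 0.0991]
tool_rot: [3.141, 0.0, 2.269]
force: [-0.1, -0.1, -1.0]
grip_width: 0.0001
finger_force: 0.0
pos [ 0.5708 -0.3112  0.0991] yaw 2.269 dx -0.03 dy 0.30 wz -0.001
jig pos [[  4.7 -51. ]] F [-0.1 -0.1 -1. ]
```

View pics/j5.png

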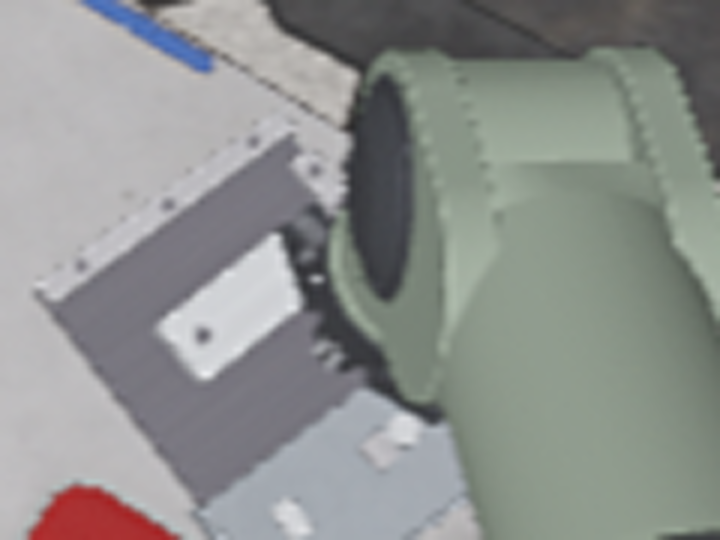

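The bar lies flat and parallel to the fence, about 18 mm away from it. I'll push it along y.

```bash
python3 -m handwheel '[{"dx":0,"dy":0,"dz":3,"wx":0,"wy":0,"wz":0,"claw":0},{"dx":0,"dy":0,"dz":2.3,"wx":0,"wy":0,"wz":0,"claw":0},{"dx":0,"dy":0,"dz":0.5,"wx":0,"wy":0,"wz":0,"claw":0},{"dx":0,"dy":0,"dz":0,"wx":0,"wy":0,"wz":0,"claw":0},{"dx":0,"dy":1,"dz":0,"wx":0,"wy":0,"wz":0,"claw":0},{"dx":0,"dy":0.6,"dz":0,"wx":0,"wy":0,"wz":0,"claw":0},{"dx":0,"dy":0.6,"dz":0,"wx":0,"wy":0,"wz":0,"claw":0},{"dx":0,"dy":0.6,"dz":0,"wx":0,"wy":0,"wz":0,"claw":0}]'
python3 -m handwheel '[{"dx":0,"dy":0.6,"dz":0,"wx":0,"wy":0,"wz":0,"claw":0},{"dx":0,"dy":0.6,"dz":0,"wx":0,"wy":0,"wz":0,"claw":0},{"dx":0,"dy":0.6,"dz":0,"wx":0,"wy":0,"wz":0,"claw":0},{"dx":0,"dy":0.3,"dz":0,"wx":0,"wy":0,"wz":0,"claw":0},{"dx":0,"dy":0,"dz":0,"wx":0,"wy":0,"wz":0,"claw":0}]'
python3 tj.py 5 6.5
```

```text
clock: 36.05
position: [0.5918, -0.2942, 0.041]
tool_rot: [-3.141, 0.0, 2.268]
force: [-2.7, -3.3, 3.6]
grip_width: 0.0004
finger_force: 2.8
clock: 36.67
position: [0.608, -0.2805, 0.0409]
tool_rot: [-3.142, 0.0, 2.268]
force: [-0.6, -1.6, 1.5]
grip_width: 0.0002
finger_force: 1.3
pos [ 0.608  -0.2805  0.0409] yaw 2.268 dx 0.02 dy 0.92 wz -0.002
jig pos [[ 5.2 -2.7]] F [-0.6 -1.6  1.5]
```

```bash
python3 -m handwheel '[{"dx":0,"dy":0.3,"dz":0,"wx":0,"wy":0,"wz":0,"claw":0},{"dx":0,"dy":0.3,"dz":0,"wx":0,"wy":0,"wz":0,"claw":0},{"dx":0,"dy":0,"dz":0,"wx":0,"wy":0,"wz":0,"claw":0}]'; python3 tj.py 5 6.5
python3 -m handwheel '[{"dx":0,"dy":0.15,"dz":0,"wx":0,"wy":0,"wz":0,"claw":0},{"dx":0,"dy":0,"dz":0,"wx":0,"wy":0,"wz":0,"claw":0}]'; python3 tj.py 5 6.5
python3 -m handwheel '[{"dx":0,"dy":0.15,"dz":0,"wx":0,"wy":0,"wz":0,"claw":0},{"dx":0,"dy":0,"dz":0,"wx":0,"wy":0,"wz":0,"claw":0}]'; python3 tj.py 5 6.5
```

```text
clock: 37.05
position: [0.6126, -0.2766, 0.0408]
tool_rot: [3.141, 0.0, 2.268]
force: [-1.0, -1.1, 3.7]
grip_width: -0.0001
finger_force: 1.3
pos [ 0.6126 -0.2766  0.0408] yaw 2.268 dx 0.01 dy 0.32 wz -0.002
jig pos [[5.1 3.3]] F [-1.  -1.1  3.7]
clock: 37.3
position: [0.6135, -0.2758, 0.0407]
tool_rot: [-3.142, 0.0, 2.268]
force: [-1.6, -2.2, 4.4]
grip_width: 0.0003
finger_force: 2.2
pos [ 0.6135 -0.2758  0.0407] yaw 2.268 dx 0.00 dy 0.20 wz -0.002
jig pos [[5.  4.5]] F [-1.6 -2.2  4.4]
clock: 37.55
position: [0.6146, -0.2748, 0.0407]
tool_rot: [3.142, 0.0, 2.268]
force: [-2.0, -2.8, 4.4]
grip_width: 0.0002
finger_force: 2.2
pos [ 0.6146 -0.2748  0.0407] yaw 2.268 dx 0.00 dy 0.05 wz -0.002
jig pos [[5. 6.]] F [-2.  -2.8  4.4]
```

```bash
for i in 1; do python3 -m handwheel '[{"dx":0,"dy":0.15,"dz":0,"wx":0,"wy":0,"wz":0,"claw":0},{"dx":0,"dy":0,"dz":0,"wx":0,"wy":0,"wz":0,"claw":0}]'; python3 tj.py 5 6.5
python3 -m handwheel '[{"dx":0,"dy":0.15,"dz":0,"wx":0,"wy":0,"wz":0,"claw":0},{"dx":0,"dy":0,"dz":0,"wx":0,"wy":0,"wz":0,"claw":0}]'; python3 tj.py 5 6.5;done
```

```text
clock: 37.8
position: [0.6158, -0.2738, 0.0407]
tool_rot: [3.142, 0.0, 2.268]
force: [-1.7, -3.0, 3.9]
grip_width: -0.0001
finger_force: 2.2
pos [ 0.6158 -0.2738  0.0407] yaw 2.268 dx 0.00 dy -0.10 wz -0.002
jig pos [[5.  7.5]] F [-1.7 -3.   3.9]
clock: 38.05
position: [0.6164, -0.2731, 0.0407]
tool_rot: [-3.141, -0.0, 2.268]
force: [-6.0, -3.0, 7.6]
grip_width: -0.0001
finger_force: 4.3
pos [ 0.6164 -0.2731  0.0407] yaw 2.268 dx -0.01 dy -0.19 wz -0.003
jig pos [[4.9 8.4]] F [-6.  -3.   7.6]
```

```bash
python3 -m handwheel '[{"dx":0,"dy":0.15,"dz":0,"wx":0,"wy":0,"wz":0,"claw":0},{"dx":0,"dy":0,"dz":0,"wx":0,"wy":0,"wz":0,"claw":0}]'; python3 tj.py 5 6.5
python3 -m handwheel '[{"dx":0,"dy":-0.5,"dz":0,"wx":0,"wy":0,"wz":0,"claw":0},{"dx":0,"dy":-1,"dz":0,"wx":0,"wy":0,"wz":0,"claw":0},{"dx":0,"dy":0,"dz":-2,"wx":0,"wy":0,"wz":0,"claw":0},{"dx":0,"dy":0,"dz":-3,"wx":0,"wy":0,"wz":0,"claw":0},{"dx":2.4,"dy":1.5,"dz":0,"wx":0,"wy":0,"wz":0,"claw":0},{"dx":2.4,"dy":1.5,"dz":0,"wx":0,"wy":0,"wz":0,"claw":0},{"dx":2.4,"dy":1.5,"dz":0,"wx":0,"wy":0,"wz":0,"claw":0},{"dx":0,"dy":0,"dz":0,"wx":0,"wy":0,"wz":0,"claw":0}]'
python3 tj.py -66 40
python3 -c "
from h import *
T=Cam('top');crop(T.im,365,140,120,90,6,'pics/j6.png')"
```

```text
clock: 38.3
position: [0.6169, -0.2724, 0.0406]
tool_rot: [-3.139, -0.001, 2.267]
force: [-10.4, -4.1, 9.7]
grip_width: 0.0002
finger_force: 6.6
pos [ 0.6169 -0.2724  0.0406] yaw 2.267 dx -0.03 dy -0.27 wz -0.003
jig pos [[4.7 9.2]] F [-10.4  -4.1   9.7]
clock: 39.3
position: [0.5954, -0.1949, 0.0924]
tool_rot: [3.14, 0.001, 2.271]
force: [0.2, -0.7, 0.3]
grip_width: -0.0
finger_force: 0.0
pos [ 0.5954 -0.1949  0.0924] yaw 2.271 dx -0.24 dy -0.27 wz 0.001
jig pos [[-68.4  42.7]] F [ 0.2 -0.7  0.3]
```

View pics/j6.png

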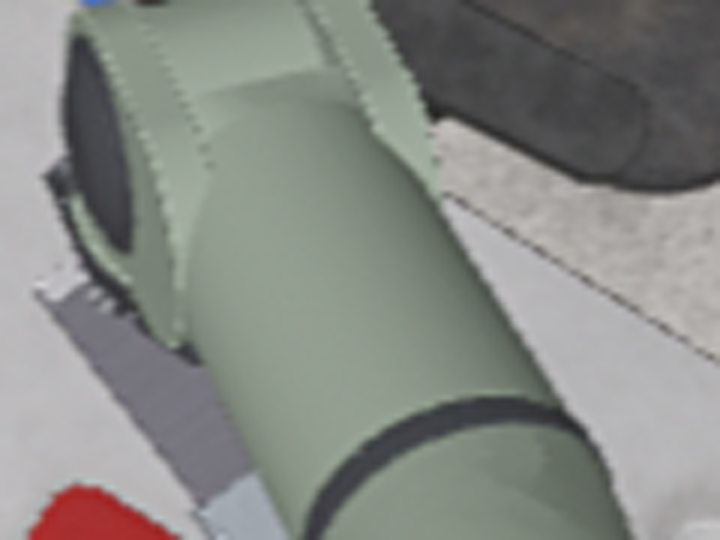

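```bash
python3 -m handwheel '[{"dx":0,"dy":-0.35,"dz":2,"wx":0,"wy":0,"wz":0,"claw":0},{"dx":0,"dy":0,"dz":2.6,"wx":0,"wy":0,"wz":0,"claw":0},{"dx":0,"dy":0,"dz":0.5,"wx":0,"wy":0,"wz":0,"claw":0},{"dx":0,"dy":0,"dz":0,"wx":0,"wy":0,"wz":0,"claw":0},{"dx":-0.5,"dy":0,"dz":0,"wx":0,"wy":0,"wz":0,"claw":0},{"dx":-0.5,"dy":0,"dz":0,"wx":0,"wy":0,"wz":0,"claw":0},{"dx":-0.5,"dy":0,"dz":0,"wx":0,"wy":0,"wz":0,"claw":0},{"dx":0,"dy":0,"dz":0,"wx":0,"wy":0,"wz":0,"claw":0}]'; python3 tj.py -40 39
python3 -m handwheel '[{"dx":-0.4,"dy":0,"dz":0,"wx":0,"wy":0,"wz":0,"claw":0},{"dx":-0.4,"dy":0,"dz":0,"wx":0,"wy":0,"wz":0,"claw":0},{"dx":0,"dy":0,"dz":0,"wx":0,"wy":0,"wz":0,"claw":0}]'; python3 tj.py -40 39
```

```text
clock: 40.35
position: [0.602, -0.2117, 0.0398]
tool_rot: [3.141, 0.0, 2.267]
force: [0.5, 1.4, 0.1]
grip_width: 0.0001
finger_force: 0.0
pos [ 0.602  -0.2117  0.0398] yaw 2.267 dx -1.14 dy 0.21 wz -0.003
jig pos [[-51.4  37. ]] F [0.5 1.4 0.1]
clock: 40.72
position: [0.6071, -0.2176, 0.0397]
tool_rot: [3.141, 0.0, 2.267]
force: [-0.1, -0.1, -0.2]
grip_width: 0.0002
finger_force: 0.0
pos [ 0.6071 -0.2176  0.0397] yaw 2.267 dx -0.35 dy 0.20 wz -0.003
jig pos [[-43.5  37. ]] F [-0.1 -0.1 -0.2]
```

```bash
python3 -m handwheel '[{"dx":-0.3,"dy":0,"dz":0,"wx":0,"wy":0,"wz":0,"claw":0},{"dx":0,"dy":0,"dz":0,"wx":0,"wy":0,"wz":0,"claw":0}]'; python3 tj.py -40 39
python3 -m handwheel '[{"dx":-0.2,"dy":0,"dz":0,"wx":0,"wy":0,"wz":0,"claw":0},{"dx":0,"dy":0,"dz":0,"wx":0,"wy":0,"wz":0,"claw":0}]'; python3 tj.py -40 39
python3 -m handwheel '[{"dx":-0.2,"dy":0,"dz":0,"wx":0,"wy":0,"wz":0,"claw":0},{"dx":0,"dy":0,"dz":0,"wx":0,"wy":0,"wz":0,"claw":0}]'; python3 tj.py -40 39
```

```text
clock: 40.98
position: [0.6089, -0.2198, 0.0397]
tool_rot: [3.142, 0.0, 2.268]
force: [0.2, 0.6, -1.4]
grip_width: -0.0001
finger_force: 0.0
pos [ 0.6089 -0.2198  0.0397] yaw 2.268 dx -0.07 dy 0.20 wz -0.003
jig pos [[-40.7  37. ]] F [ 0.2  0.6 -1.4]
clock: 41.22
position: [0.6092, -0.2199, 0.0396]
tool_rot: [-3.141, -0.002, 2.269]
force: [-7.2, 7.4, 6.4]
grip_width: 0.0001
finger_force: 5.0
pos [ 0.6092 -0.2199  0.0396] yaw 2.269 dx -0.04 dy 0.18 wz -0.002
jig pos [[-40.4  37.2]] F [-7.2  7.4  6.4]
clock: 41.48
position: [0.6094, -0.22, 0.0395]
tool_rot: [-3.14, -0.005, 2.269]
force: [-16.8, 14.5, 13.4]
grip_width: -0.0004
finger_force: 11.1
pos [ 0.6094 -0.22    0.0395] yaw 2.269 dx -0.03 dy 0.17 wz -0.001
jig pos [[-40.3  37.3]] F [-16.8  14.5  13.4]
```

```bash
python3 -m handwheel '[{"dx":0.5,"dy":0,"dz":0,"wx":0,"wy":0,"wz":0,"claw":0},{"dx":1,"dy":0,"dz":0,"wx":0,"wy":0,"wz":0,"claw":0},{"dx":0,"dy":0,"dz":-4,"wx":0,"wy":0,"wz":0,"claw":0},{"dx":0,"dy":0,"dz":-6,"wx":0,"wy":0,"wz":0,"claw":0},{"dx":0,"dy":0,"dz":-6,"wx":0,"wy":0,"wz":0,"claw":0},{"dx":0,"dy":0,"dz":-6,"wx":0,"wy":0,"wz":0,"claw":0},{"dx":0,"dy":0,"dz":-6,"wx":0,"wy":0,"wz":0,"claw":0},{"dx":0,"dy":0,"dz":0,"wx":0,"wy":0,"wz":0,"claw":0}]'
python3 -m handwheel '[{"dx":5,"dy":0.8,"dz":0,"wx":0,"wy":0,"wz":0,"claw":0},{"dx":5,"dy":0.8,"dz":0,"wx":0,"wy":0,"wz":0,"claw":0},{"dx":5,"dy":0.8,"dz":0,"wx":0,"wy":0,"wz":0,"claw":0},{"dx":5,"dy":0.8,"dz":0,"wx":0,"wy":0,"wz":0,"claw":0},{"dx":5,"dy":0.8,"dz":0,"wx":0,"wy":0,"wz":0,"claw":0},{"dx":0,"dy":0,"dz":0,"wx":0,"wy":0,"wz":0,"claw":0}]'
python3 -c "
from h import *
T=Cam('top');S=Cam('scene')
a=cv2.resize(T.im[150:225,365:465],None,fx=7.5,fy=7.5,interpolation=cv2.INTER_CUBIC)
cv2.imwrite('pics/j7.png',a)
m=T.find('scraper_c')[0];v,u=np.nonzero(m[1]);print(u.mean(),v.mean(),len(u))"
```

```text
clock: 42.48
position: [0.6031, -0.2108, 0.3244]
tool_rot: [3.138, 0.006, 2.267]
force: [-0.4, 0.3, -0.9]
grip_width: 0.0001
finger_force: 0.0
clock: 43.22
position: [0.4702, 0.0088, 0.3198]
tool_rot: [-3.141, 0.001, 2.272]
force: [-0.3, -0.3, 0.5]
grip_width: 0.0001
finger_force: 0.0
196.2972972972973 193.02702702702703 333
```

View pics/j7.png

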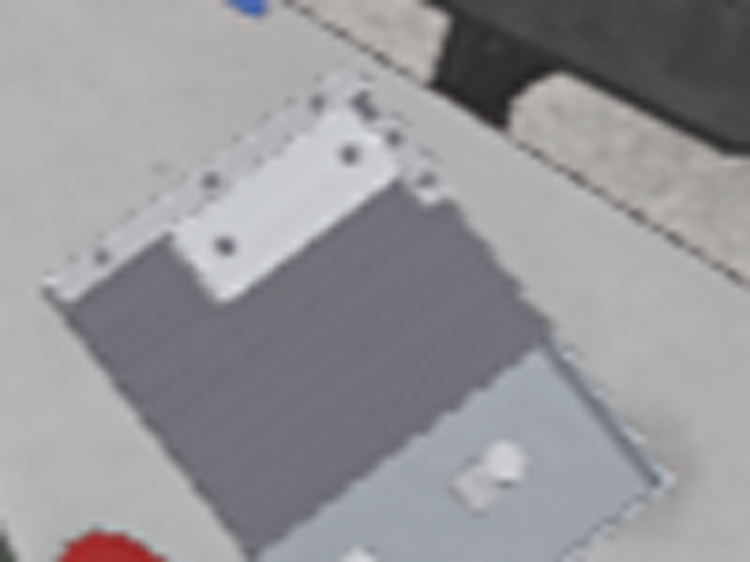

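The bar sits in the corner against both stops, with its marks at crop (349,153) and (224,246). The scraper is unmoved at its mat. I'll finish with one gentle push on the long side to confirm it's seated.

```bash
python3 -m handwheel '[{"dx":-4.6,"dy":-1.3,"dz":0,"wx":0,"wy":0,"wz":0,"claw":0},{"dx":-4.6,"dy":-1.3,"dz":0,"wx":0,"wy":0,"wz":0,"claw":0},{"dx":-4.6,"dy":-1.3,"dz":0,"wx":0,"wy":0,"wz":0,"claw":0},{"dx":-4.6,"dy":-1.3,"dz":0,"wx":0,"wy":0,"wz":0,"claw":0},{"dx":-4.6,"dy":-1.3,"dz":0,"wx":0,"wy":0,"wz":0,"claw":0},{"dx":-4.6,"dy":-1.3,"dz":0,"wx":0,"wy":0,"wz":0,"claw":0},{"dx":-4.6,"dy":-1.3,"dz":0,"wx":0,"wy":0,"wz":0,"claw":0},{"dx":0,"dy":0,"dz":0,"wx":0,"wy":0,"wz":0,"claw":0}]'
python3 -m handwheel '[{"dx":0,"dy":0,"dz":5,"wx":0,"wy":0,"wz":0,"claw":0},{"dx":0,"dy":0,"dz":6,"wx":0,"wy":0,"wz":0,"claw":0},{"dx":0,"dy":0,"dz":6,"wx":0,"wy":0,"wz":0,"claw":0},{"dx":0,"dy":0,"dz":4,"wx":0,"wy":0,"wz":0,"claw":0},{"dx":0,"dy":0,"dz":1,"wx":0,"wy":0,"wz":0,"claw":0},{"dx":0,"dy":0,"dz":0,"wx":0,"wy":0,"wz":0,"claw":0},{"dx":0,"dy":0,"dz":0,"wx":0,"wy":0,"wz":0,"claw":0}]'
python3 tj.py 20 -10
```

```text
clock: 44.38
position: [0.6086, -0.3037, 0.3172]
tool_rot: [-3.14, -0.002, 2.262]
force: [0.4, 0.5, -1.2]
grip_width: -0.0002
finger_force: 0.0
clock: 45.25
position: [0.6097, -0.2995, 0.1016]
tool_rot: [3.141, 0.002, 2.267]
force: [0.7, -0.7, 0.8]
grip_width: -0.0001
finger_force: 0.0
pos [ 0.6097 -0.2995  0.1016] yaw 2.267 dx 0.08 dy 0.36 wz -0.003
jig pos [[ 20.8 -13.7]] F [ 0.7 -0.7  0.8]
```

```bash
python3 -m handwheel '[{"dx":0,"dy":0,"dz":3.5,"wx":0,"wy":0,"wz":0,"claw":0},{"dx":0,"dy":0,"dz":2.5,"wx":0,"wy":0,"wz":0,"claw":0},{"dx":0,"dy":0,"dz":0,"wx":0,"wy":0,"wz":0,"claw":0},{"dx":0,"dy":0.7,"dz":0,"wx":0,"wy":0,"wz":0,"claw":0},{"dx":0,"dy":0.6,"dz":0,"wx":0,"wy":0,"wz":0,"claw":0},{"dx":0,"dy":0.5,"dz":0,"wx":0,"wy":0,"wz":0,"claw":0},{"dx":0,"dy":0.2,"dz":0,"wx":0,"wy":0,"wz":0,"claw":0},{"dx":0,"dy":0,"dz":0,"wx":0,"wy":0,"wz":0,"claw":0}]'; python3 tj.py 20 8
python3 -m handwheel '[{"dx":0,"dy":0.1,"dz":0,"wx":0,"wy":0,"wz":0,"claw":0},{"dx":0,"dy":0,"dz":0,"wx":0,"wy":0,"wz":0,"claw":0}]'; python3 tj.py 20 8
```

```text
clock: 46.25
position: [0.6243, -0.2862, 0.0398]
tool_rot: [-3.142, 0.0, 2.268]
force: [0.2, 0.9, -0.2]
grip_width: -0.0002
finger_force: 0.0
pos [ 0.6243 -0.2862  0.0398] yaw 2.268 dx -0.00 dy 0.20 wz -0.002
jig pos [[20.  6.]] F [ 0.2  0.9 -0.2]
clock: 46.5
position: [0.6249, -0.2857, 0.0397]
tool_rot: [-3.142, -0.0, 2.268]
force: [0.8, -0.9, 0.3]
grip_width: -0.0003
finger_force: 0.0
pos [ 0.6249 -0.2857  0.0397] yaw 2.268 dx 0.00 dy 0.12 wz -0.003
jig pos [[20.   6.8]] F [ 0.8 -0.9  0.3]
```

```bash
python3 -m handwheel '[{"dx":0,"dy":0.1,"dz":0,"wx":0,"wy":0,"wz":0,"claw":0},{"dx":0,"dy":0,"dz":0,"wx":0,"wy":0,"wz":0,"claw":0}]'; python3 tj.py 20 8
python3 -m handwheel '[{"dx":0,"dy":0.1,"dz":0,"wx":0,"wy":0,"wz":0,"claw":0},{"dx":0,"dy":0,"dz":0,"wx":0,"wy":0,"wz":0,"claw":0}]'; python3 tj.py 20 8
python3 -m handwheel '[{"dx":0,"dy":0.1,"dz":0,"wx":0,"wy":0,"wz":0,"claw":0},{"dx":0,"dy":0,"dz":0,"wx":0,"wy":0,"wz":0,"claw":0}]'; python3 tj.py 20 8
```

```text
clock: 46.75
position: [0.6258, -0.285, 0.0397]
tool_rot: [-3.142, 0.0, 2.268]
force: [-0.1, 0.3, -0.5]
grip_width: 0.0001
finger_force: 0.1
pos [ 0.6258 -0.285   0.0397] yaw 2.268 dx 0.00 dy 0.01 wz -0.002
jig pos [[20.   7.9]] F [-0.1  0.3 -0.5]
clock: 47.0
position: [0.6261, -0.2846, 0.0396]
tool_rot: [-3.141, -0.0, 2.267]
force: [-3.1, -0.5, 0.4]
grip_width: 0.0
finger_force: 1.7
pos [ 0.6261 -0.2846  0.0396] yaw 2.267 dx -0.00 dy -0.05 wz -0.003
jig pos [[20.   8.5]] F [-3.1 -0.5  0.4]
clock: 47.25
position: [0.6263, -0.2845, 0.0395]
tool_rot: [-3.14, -0.0, 2.267]
force: [-7.5, -3.3, 3.6]
grip_width: 0.0004
finger_force: 4.2
pos [ 0.6263 -0.2845  0.0395] yaw 2.267 dx 0.00 dy -0.07 wz -0.003
jig pos [[20.   8.7]] F [-7.5 -3.3  3.6]
```

```bash
python3 -m handwheel '[{"dx":0,"dy":0.08,"dz":0,"wx":0,"wy":0,"wz":0,"claw":0},{"dx":0,"dy":0,"dz":0,"wx":0,"wy":0,"wz":0,"claw":0},{"dx":0,"dy":-0.5,"dz":0,"wx":0,"wy":0,"wz":0,"claw":0},{"dx":0,"dy":-1,"dz":0,"wx":0,"wy":0,"wz":0,"claw":0},{"dx":0,"dy":0,"dz":-4,"wx":0,"wy":0,"wz":0,"claw":0},{"dx":0,"dy":0,"dz":-6,"wx":0,"wy":0,"wz":0,"claw":0},{"dx":0,"dy":0,"dz":-6,"wx":0,"wy":0,"wz":0,"claw":0},{"dx":0,"dy":0,"dz":-6,"wx":0,"wy":0,"wz":0,"claw":0}]'
python3 -m handwheel '[{"dx":0,"dy":0,"dz":-6,"wx":0,"wy":0,"wz":0,"claw":0},{"dx":5,"dy":0.8,"dz":0,"wx":0,"wy":0,"wz":0,"claw":0},{"dx":5,"dy":1,"dz":0,"wx":0,"wy":0,"wz":0,"claw":0},{"dx":5,"dy":1,"dz":0,"wx":0,"wy":0,"wz":0,"claw":0},{"dx":5,"dy":1,"dz":0,"wx":0,"wy":0,"wz":0,"claw":0},{"dx":5,"dy":1,"dz":0,"wx":0,"wy":0,"wz":0,"claw":0},{"dx":5,"dy":1,"dz":0,"wx":0,"wy":0,"wz":0,"claw":0},{"dx":0,"dy":0,"dz":0,"wx":0,"wy":0,"wz":0,"claw":0}]'
python3 -c "
from tj import *
T=Cam('top')
for n in('scraper_c','blank_c','mat'):
  for q,r in T.find(n)[:2]:
    v,u=np.nonzero(r);w=T.at(np.c_[u,v],.046);rc=cv2.minAreaRect(w.astype(np.float32));print(n,q,u.mean().round(1),v.mean().round(1),len(u),W(p,w.mean(0)[None]) ,rc)
g=cv2.imread('pics/j7.png');a=cv2.resize(T.im[150:225,365:465],None,fx=7.5,fy=7.5,interpolation=cv2.INTER_CUBIC)
print(np.abs(g[60:320,40:460].astype(int)-a[60:320,40:460]).max())"
```

```text
clock: 48.25
position: [0.6159, -0.2931, 0.2618]
tool_rot: [3.141, 0.0, 2.268]
force: [0.6, 0.0, -0.2]
grip_width: -0.0
finger_force: 0.0
clock: 49.25
position: [0.467, -0.023, 0.3203]
tool_rot: [3.142, 0.002, 2.272]
force: [1.4, -0.6, 0.5]
grip_width: 0.0004
finger_force: 0.0
scraper_c 0.53 195.3 193.8 281 [[-559.48932091  401.42409498]] ((0.5549633502960205, 0.41364985704421997), (0.04799145832657814, 0.0737113431096077), 69.83686828613281)
blank_c 0.67 402.1 177.3 423 [[18.1269553  40.30834851]] ((0.6494449377059937, -0.2635015845298767), (0.04611966758966446, 0.10886473208665848), 37.96103286743164)
mat 0.58 201.0 196.5 494 [[-549.60824726  383.07804346]] ((0.5506723523139954, 0.3998662233352661), (0.10134412348270416, 0.0973866656422615), 23.26360321044922)
38
```

```bash
python3 -c "
from workcell import job_done
print(job_done())"
```

```text
the job is handed in; nothing more can be done
None
```

I handed the job in at about 49 s of the 208 s: all three chips are in the trough, the scraper is back upright on its mat, and the bar is pushed up against the fence and the end stop (`job_done()` gave no verdict).

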